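Make up the filling kit and the papering kit

TASK

Make up two decorating kits from the stock on the bench. In the yellow caddy go the filling knife, lying flat in the long bay, and the tub with the black lid and the blue-lidded tin, standing upright one in each of its two square bays; in the grey tray go the aluminium-handled seam roller, lying flat in the long bay, and the green-lidded tin, standing upright in the empty square bay. Set everything down rather than dropping it, and leave the red-lidded tin and the white cup where they are.

Things in the scene. Friction and masses are not known exactly. Their poses are not given: they have to be found in the camera images.
- caddy: Yellow caddy, fixed, 188 (x) x 192 (y) mm, 38 high; walls and floor 4 thick, rib tops at z 30. Origin: under the centre of the part with bays, z up. Bays inside, mm: long one x -90 to -6, y -92 to 92; square ones x -2 to 90, y 2 to 92 and y -92 to -2. Its lid, an equal empty shell without bays, lies folded back flat at x 98 to 286; nothing goes there. Low black grip on the -x face.
- tray: Grey tray, no lid, fixed, 188 (x) x 192 (y) mm, 38 high; walls and floor 4 thick, rib tops at z 30. Origin: centre of its underside, z up. Bays inside, mm: long one x 6 to 90, y -92 to 92; empty square one x -90 to 2, y 2 to 92; the other square one (y -92 to -2) holds a brown cork sanding block, top at z 32, which stays.
- tin_blue: Small sealed round steel tin with a blue band and a blue lid centre, 62 mm across and 64 mm tall, 0.17 to 0.34 kg. Origin: centre of its underside; z up along its axis.
- tin_green: Small sealed round steel tin with a green band and a green lid centre, 62 mm across and 64 mm tall, 0.17 to 0.34 kg. Origin: centre of its underside; z up along its axis.
- tub: White plastic filler tub with a black screw lid, round, 56 mm across at the lid (54 below), 58 mm tall, 0.1 to 0.2 kg. Origin: centre of its underside; z up along its axis.
- knife: Filling knife, wooden handle, steel blade, lying flat, 165 mm long along its x, blade at +x. Origin: on the bench under the middle of its length, z up. Handle x -82 to 12 mm, 26 wide (y), 20 thick; blade thin, up to 42 wide, 10 above the bench. 0.07 to 0.14 kg; balances near x = -6, best gripped at x -28 to -4 mm.
- roller: Wallpaper seam roller lying flat: round aluminium handle, steel fork, black rubber roller; 154 mm long along its x, roller at +x. Origin: on the bench under its axis, z up; axis 13 mm above the bench. Handle x -78 to 22 mm, 24 in diameter; fork 60 wide (y), roller 46 wide, 26 in diameter, at x = 63. 0.1 to 0.21 kg; balances near x = 7, best gripped at x -20 to 0 mm.
- tin_red: Tin like the other two but with a red band and a red lid centre; stays where it is. 62 mm across and 64 mm tall, 0.17 to 0.34 kg. Origin: centre of its underside; z up along its axis.
- cup: Empty white ceramic cup without a handle, 72 mm across the rim, 78 mm tall; stays where it is. Origin: centre of its underside.

How it is judged:
At the end, for the whole second after the job is handed in: Knife flat in the caddy's long bay, tub and blue tin upright in its square bays, one in each; roller flat in the tray's long bay, green tin upright in its empty square bay; each down on the bay floor, within 18 to 32 mm of its centre, at rest; red tin and cup within 20 mm of their start (x of knife in the frame of caddy between -0.08 and -0.016 m and y of knife in the frame of caddy between -0.018 and 0.018 m and z of knife in the frame of caddy below 0.01 m and angle between each of knife, roller's own z axis and vertical below 0.15 rad and angle between the x axis of knife and the y axis of caddy, either way round below 0.35 rad and x of roller in the frame of tray between 0.016 and 0.08 m and y of roller in the frame of tray between -0.018 and 0.018 m and z of roller in the frame of tray below 0.01 m and angle between the x axis of roller and the y axis of tray, either way round below 0.35 rad and x of tin_green in the frame of tray between -0.063 and -0.025 m and y of tin_green in the frame of tray between 0.028 and 0.066 m and z of tin_green in the frame of tray below 0.009 m and angle between tin_green's own z axis and vertical below 0.12 rad and (((x of tin_blue in the frame of caddy between 0.025 and 0.063 m and y of tin_blue in the frame of caddy between 0.028 and 0.066 m and z of tin_blue in the frame of caddy below 0.009 m and angle between tin_blue's own z axis and vertical below 0.12 rad) and (x of tub in the frame of caddy between 0.022 and 0.066 m and y of tub in the frame of caddy between -0.069 and -0.025 m and z of tub in the frame of caddy below 0.009 m and angle between tub's own z axis and vertical below 0.12 rad)) or ((x of tin_blue in the frame of caddy between 0.025 and 0.063 m and y of tin_blue in the frame of caddy between -0.066 and -0.028 m and z of tin_blue in the frame of caddy below 0.009 m and angle between tin_blue's own z axis and vertical below 0.12 rad) and (x of tub in the frame of caddy between 0.022 and 0.066 m and y of tub in the frame of caddy between 0.025 and 0.069 m and z of tub in the frame of caddy below 0.009 m and angle between tub's own z axis and vertical below 0.12 rad))) and linear speed of each of tin_blue, tin_green, tub, knife, roller below 0.02 m/s and distance of each of tin_red, cup from where it was at the start of the episode below 0.02 m); the robot touches nothing.
It fails at once if a tin, the tub, the knife or the roller is dropped (falls free faster than 0.7 m/s, about 25 mm) ((contact force between tin_blue and anything else below 0.02 N and linear speed of tin_blue above 0.7 m/s) or (contact force between tin_green and anything else below 0.02 N and linear speed of tin_green above 0.7 m/s) or (contact force between tub and anything else below 0.02 N and linear speed of tub above 0.7 m/s) or (contact force between knife and anything else below 0.02 N and linear speed of knife above 0.7 m/s) or (contact force between roller and anything else below 0.02 N and linear speed of roller above 0.7 m/s)).
It fails at once if the red tin or the cup is shifted more than 20 mm (distance of any of tin_red, cup from where it was at the start of the episode above 0.02 m).
It also fails if it takes over 128 s, if anything falls off the work surface, if the arm or the gripper's body presses on something with over 40 N, if the wrist force passes 120 N, or if a joint passes its speed limit or range.

ROBOT

A 6-joint arm with a two-finger parallel gripper is mounted at the origin on the work surface. World frame = base frame: x ahead of the robot, y to its left, z up, the work surface at z = 0. Lengths are in m, angles in rad, forces in N, time in s.
With the tool pointing down it reaches from about 0.25 to 0.725 m from the base axis. Payload 4 kg.
Tool frame: the origin (TCP) lies midway between the tips of the shut fingers; the grasp point (between the pads) lies 19 mm behind it (bot.grasp_offset is the distance from the TCP to the grasp point, in m); z points along the fingers, y is the direction in which the jaws open and shut (so a half turn about z gives the same grasp; the last joint's range is limited). The gripper opens to 85 mm and grips with 20 to 120 N. Pads are 22 mm wide; open, the fingers measure 114 mm over their backs; the gripper's body (76 mm by 85 mm) begins 54 mm behind the grasp point. The pads swing forward as they close: fully open they stand 13 mm farther back than shut.
Start: joints at [-1.291, 0.241, 0.005, 1.335, 0, 1.571], TCP at [0.138, -0.481, 0.199] pointing down, gripper open.
Joint ranges: [-2.72, 2.72], [-1.05, 1.87], [-1.09, 1.28], [-1.99, 2.15], [-1.42, 1.44], [-3.14, 3.14]. Speed limits (rad/s): [2.79, 2.79, 3.14, 3.14, 3.14, 3.14].

INTERFACE

Orientations are given as a unit quaternion [x, y, z, w].
In Python, from workcell import sensors, optics, bot gives the robot as it stands.
- The arm moves only by the tool apply_moves, never from a script. Its argument "plan" is one flat list of numbers, 6 for each row, row after row: the shift along the tool's x, y, z in m, then the turn, a rotation vector about the tool's x, y, z in rad. In form: [tx, ty, tz, ax, ay, az, tx, ty, tz, ax, ay, az, ...]. A call has 1 to 12 rows; each row is the pose to reach, as a shift and turn from the pose commanded when the call began, along the tool's axes at that moment; what a row does not reach only later rows make up. A row lasts 1/12 s, in which the tool goes at most 41.7 mm and 7.16 degrees, less where a joint would pass 70% of its speed; a pose out of reach is approached as far as the arm can. A call with a gripper value outside its range is refused whole. "grip" is the finger opening in m, from 0 to 0.0854, set as the call begins (left out, the last holds). The fingers move at their own pace and stop on an object; the grip force is fixed at half the most. Time passes only in rows, so rows that repeat a pose let the fingers close. It gives the time, the measured TCP pose, the force and the opening at its end, in the units of the state.
- sensors.get_obs(): the state, without advancing time (a new reading comes with each control period).
- optics.camera(name): name is "scene" or "side" or "wrist"; returns a dict with "pixels" (420x560x3 uint8, red, green, blue), "fx", "fy", "cx", "cy" (pixels), "pose" (4x4, takes a point from camera to world coordinates); the wrist camera has in their place "tool_from_camera" (4x4, takes a point from camera to tool coordinates, whose origin is the TCP and whose axes are the flange's). Camera axes: x right, y up, looking along -z (the intrinsics and any distortion apply to the point x, -y, -z); pixel columns grow to the right and rows downward; lengths in m; the calibration is good to about 2 mm. A picture is of the moment at which its call begins: read the wrist's pose just before it. There is no depth.
- bot.job_done(): hands the job in, once; it reports no verdict.
The state is a dict: "clock": time; "joint_pos": joint angles; "joint_vel": joint speeds; "tau": joint torques, N m; "eef_pos": TCP position; "tool_rot": TCP orientation; "ft_force": force on the tool from outside, world axes, zero at the start; "ft_torque": the same for the moment, N m; "grip_width": finger opening in m.
Only numpy, scipy, OpenCV 4.12 (cv2) and the standard library are available. Lean on these libraries where they do the work, as an engineer would, in place of code of your own. Each camera call takes 0.05 s, during which the arm holds its last target.

## Working session

There is one attempt and no reset: what is moved stays moved. The work goes in short steps, Python scripts to look and compute and a tool call to move; the robot and the scene stay as the last step left them, time stands still between calls to the robot, and variables do not carry over. Pictures are saved under pics/ and viewed, and the job is handed in when it is done.

Besides the shell and the picture viewer there is one more tool, called by a JSON object that holds its "method" and its "body". apply_moves: Moves the arm, as the interface text tells. Its arguments: {"type":"object","properties":{"plan":{"type":"array","items":{"type":"number"}},"grip":{"type":"number"}},"required":["plan"]}

```bash
ls; mkdir -p pics; cat > h.py <<'E'
import numpy as np, cv2
from workcell import sensors, optics, bot
from scipy.spatial.transform import Rotation as R
def shot(name,fn):
    c=optics.camera(name); cv2.imwrite(f'pics/{fn}.png',c['pixels'][:,:,::-1]); return c
E
python3 - <<'E'
from h import *
o=sensors.get_obs();print(o)
for n in('scene','side','wrist'):
    c=shot(n,n+'0'); print(n,{k:v for k,v in c.items() if k!='pixels'})
E
```

```text
pics
{'clock': 0.0, 'joint_pos': array([-1.29104548e+00,  2.41395038e-01,  3.71976842e-03,  1.33521963e+00,
       -9.89862261e-06,  1.57080486e+00]), 'joint_vel': array([-1.09526339e-03,  5.86895098e-04,  1.56239614e-05,  6.64370089e-04,
       -1.03394072e-03, -5.60560508e-05]), 'tau': array([ 1.30474276e-03, -3.72320437e+01,  2.52406150e+01,  1.71523966e-02,
        1.93371540e-05,  2.62856553e-06]), 'eef_pos': array([ 0.13785887, -0.47988068,  0.19822031]), 'tool_rot': array([ 9.90233422e-01,  1.39415458e-01, -1.51196936e-04, -1.03834975e-03]), 'ft_force': array([ 0.95932116,  0.24083508, -0.49426707]), 'ft_torque': array([-0.05160705,  0.05047558,  0.01513116]), 'grip_width': 0.08551040908347446}
scene {'fx': 426.1712496662739, 'fy': 426.1712496662739, 'cx': 276.71101659089624, 'cy': 207.82314567405416, 'pose': array([[ 0.35473648, -0.79917792,  0.4852594 ,  1.02979244],
       [ 0.93483749,  0.29455923, -0.19827689, -0.21059118],
       [ 0.01552088,  0.52397472,  0.85159239,  0.91352733],
       [ 0.        ,  0.        ,  0.        ,  1.        ]])}
side {'fx': 437.95915538751535, 'fy': 437.95915538751535, 'cx': 285.68187252981846, 'cy': 198.66233792697994, 'pose': array([[-0.83327537,  0.2675396 , -0.48381269,  0.00367899],
       [-0.55241181, -0.43807186,  0.70917857,  0.7809452 ],
       [-0.02221137,  0.85820488,  0.51282652,  0.610301  ],
       [ 0.        ,  0.        ,  0.        ,  1.        ]])}
wrist {'fx': 377.1229344664949, 'fy': 377.1229344664949, 'cx': 282.9747029973582, 'cy': 210.41959895029262, 'tool_from_camera': array([[-6.51102300e-05,  9.46508399e-01,  3.22679171e-01,
         8.29881314e-02],
       [ 9.99999368e-01,  4.23863239e-04, -1.04152966e-03,
        -6.27672863e-04],
       [-1.12258841e-03,  3.22678899e-01, -9.46507828e-01,
        -1.75407266e-01],
       [ 0.00000000e+00,  0.00000000e+00,  0.00000000e+00,
         1.00000000e+00]])}
```

View pics/scene0.png

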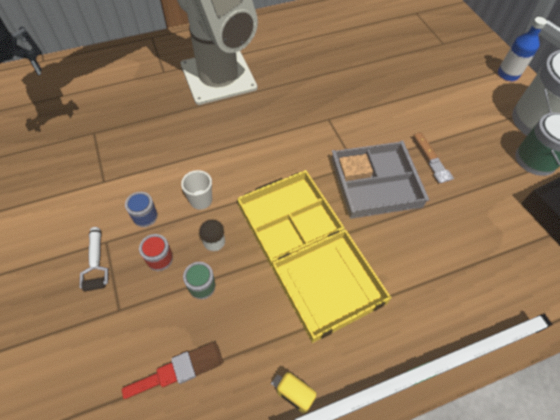

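View pics/side0.png

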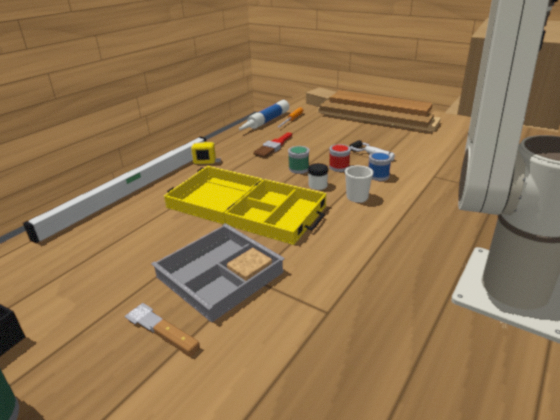

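View pics/wrist0.png

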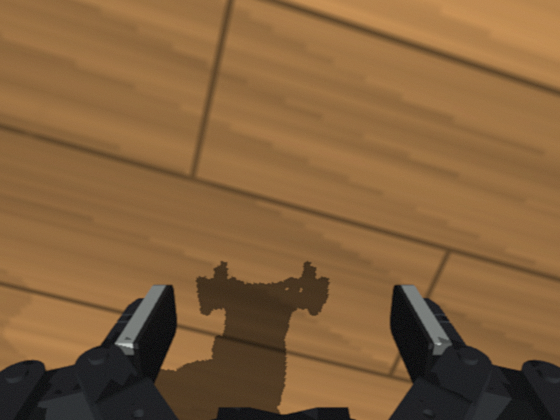

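The scene view shows every item: the roller at about (95,260), blue tin (141,208), red tin (155,250), green tin (199,278), tub (211,234), cup (197,188), caddy (290,220), tray (378,178) and knife (433,158). I'll zoom in to get precise pixels.

```bash
python3 - <<'E'
import cv2
a=cv2.imread('pics/scene0.png')
def crop(x0,y0,x1,y1,s,fn):
    c=cv2.resize(a[y0:y1,x0:x1],None,fx=s,fy=s,interpolation=cv2.INTER_CUBIC)
    for x in range((x0+9)//10*10,x1,10):
        cv2.line(c,((x-x0)*s,0),((x-x0)*s,6 if x%50 else 14),(255,255,255),1)
        if x%20==0: cv2.putText(c,str(x),((x-x0)*s-8,22),0,.35,(255,255,255),1)
    for y in range((y0+9)//10*10,y1,10):
        cv2.line(c,(0,(y-y0)*s),(6,(y-y0)*s),(255,255,255),1)
        if y%20==0: cv2.putText(c,str(y),(8,(y-y0)*s+4),0,.35,(255,255,255),1)
    cv2.imwrite(f'pics/{fn}.png',c)
crop(75,165,235,305,4,'c1'); crop(230,165,390,310,4,'c2'); crop(325,125,465,225,5,'c3')
E
```

```text
(no output)
```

View pics/c1.png

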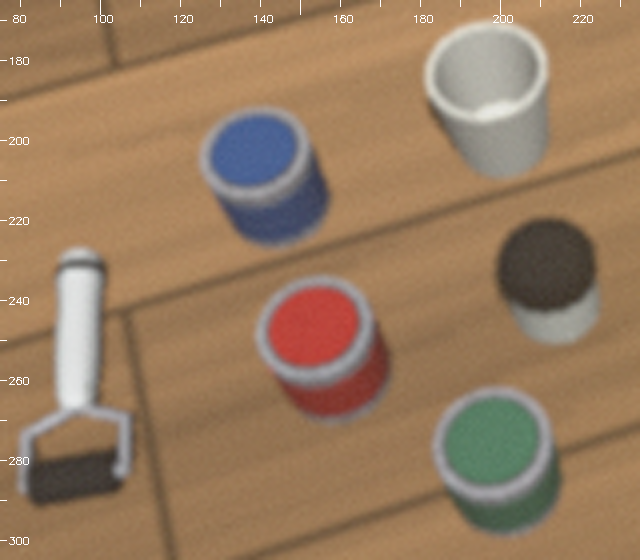

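View pics/c2.png

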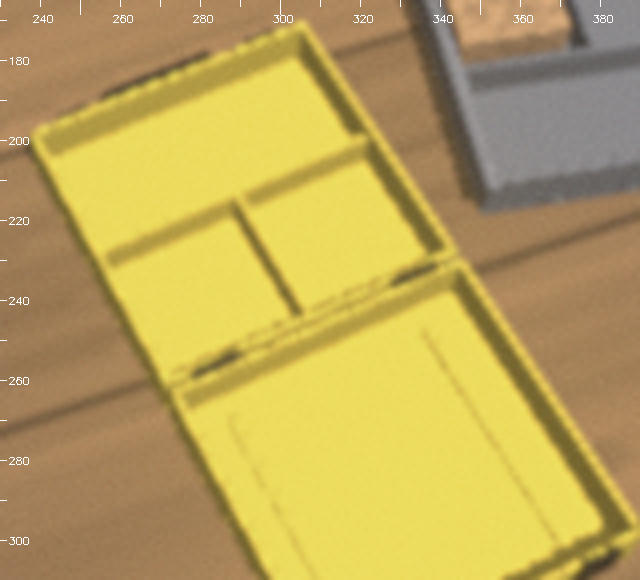

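View pics/c3.png

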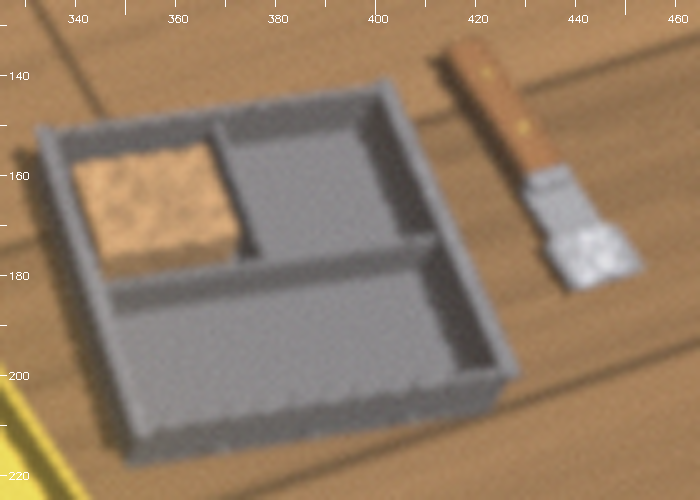

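```bash
cat >> h.py <<'E'
def ray(c,pts,z,T=None):
    T=c['pose'] if T is None else T
    out=[]
    for (u,v),zz in zip(pts,np.broadcast_to(z,len(pts))):
        d=T[:3,:3]@np.array([(u-c['cx'])/c['fx'],-(v-c['cy'])/c['fy'],-1]); o=T[:3,3]
        out.append((o+d*(zz-o[2])/d[2]))
    return np.array(out)[:,:2]
def fitrect(P,w=.188,h=.192):
    # P corners order (-x,-y),(-x,+y),(+x,+y),(+x,-y) -> center,yaw
    M=np.array([[-w,-h],[-w,h],[w,h],[w,-h]])/2
    c=P.mean(0);Q=P-c
    th=np.arctan2((M[:,0]*Q[:,1]-M[:,1]*Q[:,0]).sum(),(M*Q).sum())
    return c,th,np.abs(Q-M@np.array([[np.cos(th),np.sin(th)],[-np.sin(th),np.cos(th)]])).max()
E
python3 - <<'E'
from h import *
np.set_printoptions(precision=4,suppress=True)
c=optics.camera('scene')
n=['blue','red','green','tub','cup']
print(dict(zip(n,ray(c,[(139,203.75),(154.25,248),(198.5,276.25),(212,230.5),(197,183)],[.064,.064,.064,.058,.078]).tolist())))
r=ray(c,[(95,227),(94.5,266.25),(93.75,284.5)],.013);print('roller',r)
k=ray(c,[(418.6,134.6),(446,180)],[.02,.01]);print('knife',k)
print('caddy',fitrect(ray(c,[(238.25,198),(306.25,170.5),(344.25,227.5),(271,262)],.038)),ray(c,[(238.25,198),(306.25,170.5),(344.25,227.5),(271,262)],.038))
print('tray',fitrect(ray(c,[(333.4,151),(402.6,141.4),(428.6,200),(351,213)],.038)))
E
```

```text
{'blue': [0.4237454655363663, -0.3113323505226658], 'red': [0.5495534853638211, -0.3026506305937927], 'green': [0.6477891943809896, -0.22921837931320005], 'tub': [0.5480059891460681, -0.1711489202656437], 'cup': [0.4232476045813661, -0.16944007606100925]}
roller [[ 0.4165 -0.4287]
 [ 0.5192 -0.4447]
 [ 0.563  -0.4527]]
knife [[0.4339 0.4511]
 [0.5882 0.4453]]
caddy (array([0.5551, 0.0182]), np.float64(0.1028009541623837), np.float64(0.002139017966797163)) [[ 0.472  -0.0849]
 [ 0.4524  0.1037]
 [ 0.6367  0.1231]
 [ 0.6595 -0.0692]]
tray (array([0.5288, 0.2718]), np.float64(-0.1821402545704807), np.float64(0.004858518871736883))
```

```bash
cat >> h.py <<'E'
def go(p,psi=None):
    o=sensors.get_obs(); r0=R.from_quat(o['tool_rot']); x=r0.as_matrix()[:,0]; ps0=np.arctan2(x[1],x[0])
    if psi is None: psi=ps0
    r1=R.from_matrix(np.array([[np.cos(psi),np.sin(psi),0],[np.sin(psi),-np.cos(psi),0],[0,0,-1]]))
    d=r0.inv().apply(np.array(p)-o['eef_pos']); rv=(r0.inv()*r1).as_rotvec()
    print('t',round(o['clock'],2),'pos',o['eef_pos'].round(4),'psi',round(ps0,3),'w',round(o['grip_width'],4),'F',o['ft_force'].round(1))
    print('ROW',d.round(4).tolist(),rv.round(4).tolist(),'|d|',np.linalg.norm(d).round(3), 'rows>=',np.ceil(max(np.linalg.norm(d)/.0417,np.linalg.norm(rv)/.125)))
def wtf():
    o=sensors.get_obs();T=np.eye(4);T[:3,:3]=R.from_quat(o['tool_rot']).as_matrix();T[:3,3]=o['eef_pos'];return T
def wshot(fn):
    T=wtf();c=shot('wrist',fn);c['pose']=T@c['tool_from_camera'];return c
E
python3 -c "
from h import *
go([.447,-.434,.2],-.162)"
```

```text
t 0.2 pos [ 0.138  -0.4801  0.1985] psi 0.28 w 0.0853 F [-0.3  0.4  0.8]
ROW [0.3098, 0.041, -0.0015] [-0.0013, 0.0003, 0.4418] |d| 0.312 rows>= 8.0
```

{"method": "apply_moves", "body": {"plan": [0.31,0.041,0,0,0,0.442,0.31,0.041,0,0,0,0.442,0.31,0.041,0,0,0,0.442,0.31,0.041,0,0,0,0.442,0.31,0.041,0,0,0,0.442,0.31,0.041,0,0,0,0.442,0.31,0.041,0,0,0,0.442,0.31,0.041,0,0,0,0.442,0.31,0.041,0,0,0,0.442,0.31,0.041,0,0,0,0.442,0.31,0.041,0,0,0,0.442,0.31,0.041,0,0,0,0.442]}}

```text
clock: 1.2
eef_pos: [0.4461, -0.4346, 0.1991]
tool_rot: [0.997, -0.082, -0.0, -0.0]
ft_force: [0.1, -0.5, 0.0]
grip_width: 0.0856
```

```bash
python3 -c "
from h import *
wshot('w1');go([.447,-.434,.2],-.162)"
```

```text
t 1.25 pos [ 0.4459 -0.4348  0.1993] psi -0.164 w 0.0858 F [0.1 1.3 0.4]
ROW [0.0009, -0.001, -0.0007] [0.0001, 0.0003, -0.002] |d| 0.002 rows>= 1.0
```

View pics/w1.png

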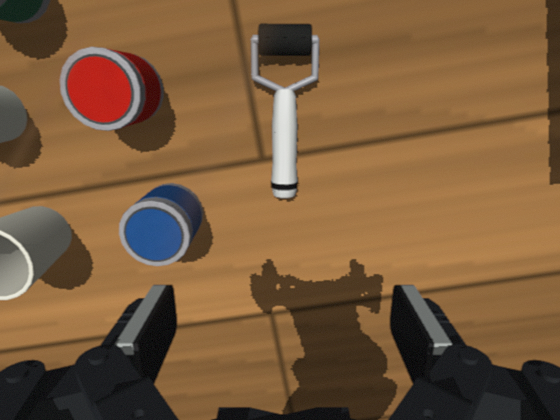

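The wrist view shows the roller handle end at (285,197), fork base (285,90), roller (286,40), blue lid at (157,231) and red lid at (103,88).

```bash
python3 - <<'E'
from h import *
T=wtf();c=optics.camera('wrist');P=T@c['tool_from_camera']
r=ray(c,[(285,197),(285,90),(286,40)],.013,P);print(r)
print(ray(c,[(157,231),(103,88)],.064,P))
d=r[2]-r[0];yaw=np.arctan2(d[1],d[0]);u=d/np.linalg.norm(d)
o=((r[0]+.078*u)+(r[2]-.063*u)+(r[1]-.022*u))/3
print(yaw,o,o-.010*u,np.linalg.norm(d)); g=o-.01*u
go([*g,.06],yaw);go([*g,.003],yaw)
E
```

```text
[[ 0.41970676 -0.43236946]
 [ 0.52043774 -0.44886636]
 [ 0.56157657 -0.45649353]]
[[ 0.42243138 -0.31750181]
 [ 0.54623089 -0.30829141]]
-0.1684326970027188 [ 0.49827338 -0.44551863] [ 0.48841489 -0.44384225] 0.14390627260797972
t 1.3 pos [ 0.4459 -0.4349  0.1995] psi -0.164 w 0.0854 F [ 0.1  0.4 -0. ]
ROW [0.0434, 0.0018, 0.1395] [0.0002, 0.0, 0.0042] |d| 0.146 rows>= 4.0
t 1.3 pos [ 0.4459 -0.4349  0.1995] psi -0.164 w 0.0854 F [ 0.1  0.4 -0. ]
ROW [0.0434, 0.0018, 0.1965] [0.0002, 0.0, 0.0042] |d| 0.201 rows>= 5.0
```

{"method": "apply_moves", "body": {"plan": [0.043,0.002,0.04,0,0,0.004,0.043,0.002,0.08,0,0,0.004,0.043,0.002,0.12,0,0,0.004,0.043,0.002,0.15,0,0,0.004,0.043,0.002,0.17,0,0,0.004,0.043,0.002,0.185,0,0,0.004,0.043,0.002,0.192,0,0,0.004,0.043,0.002,0.196,0,0,0.004,0.043,0.002,0.196,0,0,0.004,0.043,0.002,0.196,0,0,0.004], "grip": 0.05}}

```text
clock: 2.13
eef_pos: [0.4899, -0.4443, 0.0047]
tool_rot: [0.997, -0.083, 0.001, 0.001]
ft_force: [0.4, 0.2, 0.5]
grip_width: 0.0499
```

{"method": "apply_moves", "body": {"plan": [0,0,0,0,0,0,0,0,0,0,0,0,0,0,0,0,0,0,0,0,0,0,0,0,0,0,0,0,0,0,0,0,0,0,0,0], "grip": 0.0}}

```text
clock: 2.63
eef_pos: [0.4896, -0.4433, 0.0033]
tool_rot: [0.997, -0.083, 0.0, 0.0]
ft_force: [-0.0, 0.2, -0.9]
grip_width: -0.0005
```

```bash
python3 -c "
from h import *
wshot('w2');go([.447,-.434,.2])"
```

```text
t 2.68 pos [ 0.4895 -0.4432  0.0032] psi -0.166 w 0.0 F [-0.2  0.   0.2]
ROW [-0.0434, -0.0021, -0.1968] [0.0, -0.0, -0.0] |d| 0.202 rows>= 5.0
```

View pics/w2.png

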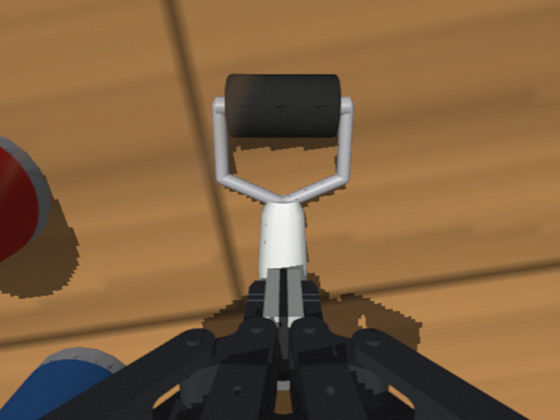

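```bash
python3 - <<'E'
from h import *
T=wtf();c=optics.camera('wrist');P=T@c['tool_from_camera']
print(ray(c,[(285,200),(283,105)],.013,P))
# project tcp & grasp point
for z in (0,-.013,-.019,-.032):
    p=np.linalg.inv(c['tool_from_camera'])@np.array([0,0,z,1]); print(z,c['cx']+c['fx']*p[0]/-p[2],c['cy']-c['fy']*p[1]/-p[2])
c=shot('side','s2'); p=np.linalg.inv(c['pose'])@np.array([*T[:3,3],1]);print(c['cx']+c['fx']*p[0]/-p[2],c['cy']-c['fy']*p[1]/-p[2])
c=shot('scene','sc2'); p=np.linalg.inv(c['pose'])@np.array([*T[:3,3],1]);u,v=c['cx']+c['fx']*p[0]/-p[2],c['cy']-c['fy']*p[1]/-p[2];print(u,v)
cv2.imwrite('pics/sc2z.png',cv2.resize(c['pixels'][180:310,40:180,::-1],None,fx=4,fy=4))
s=cv2.imread('pics/s2.png');cv2.imwrite('pics/s2z.png',cv2.resize(s[100:220,300:440],None,fx=4,fy=4))
E
```

```text
[[ 0.52041873 -0.44907295]
 [ 0.56209756 -0.45513101]]
0 283.4949658469908 253.09598165387703
-0.013 283.54177553488176 264.766091289185
-0.019 283.56560372255683 270.70668980858346
-0.032 283.6229480166412 285.00317904137086
373.8862499513899 153.7025313871025
94.74845502346824 256.72589623606984
```

View pics/sc2z.png

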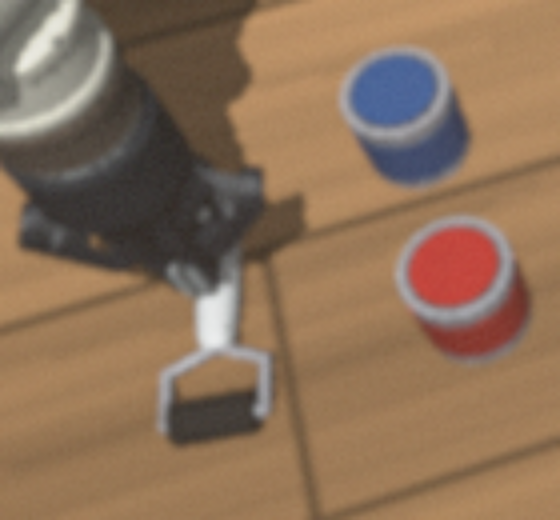

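View pics/s2z.png

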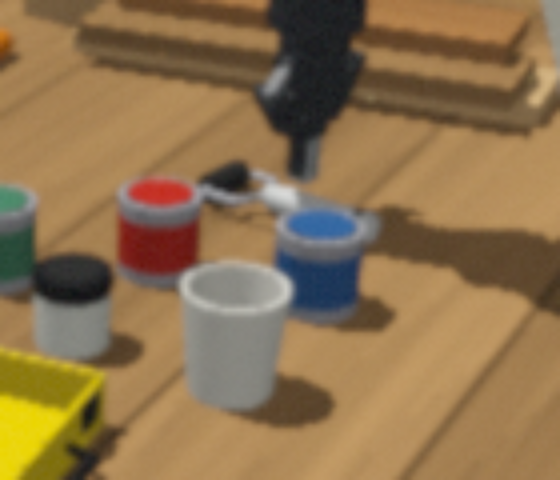

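```bash
python3 - <<'E'
from h import *
def proj(c,T,p):
    q=np.linalg.inv(T)@np.array([*p,1]); return np.array([c['cx']+c['fx']*q[0]/-q[2],c['cy']-c['fy']*q[1]/-q[2]]).round(1)
o=sensors.get_obs();e=o['eef_pos']
cs=optics.camera('side');cc=optics.camera('scene');cw=optics.camera('wrist')
for dz in (0,.01,.02,.03,.04): print(dz,'side',proj(cs,cs['pose'],e+[0,0,dz]),'scene',proj(cc,cc['pose'],e+[0,0,dz]),'wrist front edge',proj(cw,cw['tool_from_camera'],[.011,0,-dz]), 'open', proj(cw,cw['tool_from_camera'],[.011,.0427,-dz]))
print(bot.grasp_offset, [a for a in dir(bot) if a[0]!='_'])
E
```

```text
0 side [373.9 153.7] scene [ 94.8 256.7] wrist front edge [283.5 233.1] open [368.6 233.1]
0.01 side [374.2 150.9] scene [ 93.3 254.9] wrist front edge [283.5 241.1] open [373.1 241.1]
0.02 side [374.4 148.1] scene [ 91.7 253. ] wrist front edge [283.6 249.9] open [378.2 249.9]
0.03 side [374.7 145.2] scene [ 90.2 251.1] wrist front edge [283.6 259.8] open [383.8 259.8]
0.04 side [374.9 142.3] scene [ 88.6 249.1] wrist front edge [283.7 271. ] open [390.1 270.9]
0.0187 ['Unreachable', 'grasp_offset', 'job_done']
```

All three cameras agree that the shut finger tips sit about 33 mm behind the reported TCP, so they closed above the handle. The stated tool frame is off along z. I'll reopen and go lower carefully.

{"method": "apply_moves", "body": {"plan": [0,0,0,0,0,0,0,0,0,0,0,0,0,0,0,0,0,0,0,0,0,0,0,0,0,0,0.008,0,0,0,0,0,0.016,0,0,0,0,0,0.022,0,0,0,0,0,0.022,0,0,0], "grip": 0.05}}

```text
clock: 3.65
eef_pos: [0.4879, -0.4419, -0.0216]
tool_rot: [0.997, -0.083, -0.002, -0.001]
ft_force: [-0.3, 1.8, -1.3]
grip_width: 0.0499
```

```bash
python3 -c "
from h import *
wshot('w3');go([.447,-.434,.2])"
```

```text
t 3.7 pos [ 0.4884 -0.4423 -0.0207] psi -0.166 w 0.0499 F [ 0.5 -0.2 -0.6]
ROW [-0.0428, -0.0017, -0.2206] [-0.0018, 0.0028, -0.0] |d| 0.225 rows>= 6.0
```

View pics/w3.png

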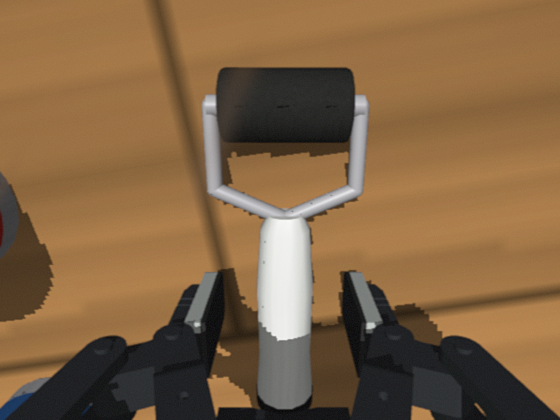

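The fingers now straddle the handle, with pads at about (207,300) and (358,300). I'll go 6 mm lower and close.

{"method": "apply_moves", "body": {"plan": [0,0,0.003,0,0,0,0,0,0.006,0,0,0,0,0,0.006,0,0,0]}}

```text
clock: 3.95
eef_pos: [0.4893, -0.4431, -0.0255]
tool_rot: [0.997, -0.083, -0.0, -0.0]
ft_force: [-1.0, 0.4, -0.1]
grip_width: 0.0503
```

{"method": "apply_moves", "body": {"plan": [0,0,0,0,0,0,0,0,0,0,0,0,0,0,0,0,0,0,0,0,0,0,0,0,0,0,0,0,0,0,0,0,0,0,0,0], "grip": 0.0}}

```text
clock: 4.45
eef_pos: [0.4897, -0.4436, -0.0244]
tool_rot: [0.997, -0.083, 0.0, 0.0]
ft_force: [-1.1, -1.1, 3.2]
grip_width: 0.0212
```

```bash
python3 -c "
from h import *
wshot('w4');go([.447,-.434,.2])"
```

```text
t 4.5 pos [ 0.4897 -0.4436 -0.0244] psi -0.166 w 0.0214 F [-1.1  0.7  2.6]
ROW [-0.0435, -0.0023, -0.2244] [0.0006, -0.0007, -0.0] |d| 0.229 rows>= 6.0
```

View pics/w4.png

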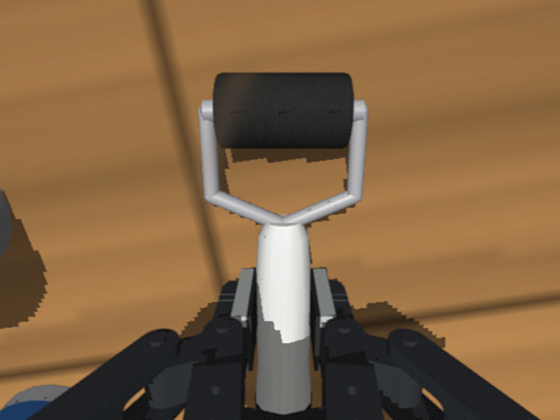

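The width of 21 mm on a 24 mm handle means the pads hold it above its axis. I'll go about 10 mm lower.

{"method": "apply_moves", "body": {"plan": [0,0,0,0,0,0,0,0,0,0,0,0,0,0,0,0,0,0,0,0,0.004,0,0,0,0,0,0.008,0,0,0,0,0,0.011,0,0,0,0,0,0.011,0,0,0], "grip": 0.042}}

```text
clock: 5.08
eef_pos: [0.4895, -0.4433, -0.0339]
tool_rot: [0.997, -0.083, 0.0, 0.0]
ft_force: [-3.5, 3.0, 12.4]
grip_width: 0.0422
```

{"method": "apply_moves", "body": {"plan": [0,0,0,0,0,0,0,0,0,0,0,0,0,0,0,0,0,0,0,0,0,0,0,0,0,0,0,0,0,0], "grip": 0.0}}

```text
clock: 5.5
eef_pos: [0.4917, -0.4443, -0.0319]
tool_rot: [0.997, -0.083, 0.003, 0.001]
ft_force: [-1.9, 2.2, 16.1]
grip_width: 0.0218
```

```bash
python3 -c "
from h import *
wshot('w5');go([.447,-.434,.2])
c=shot('side','s5');cv2.imwrite('pics/s5z.png',cv2.resize(c['pixels'][110:180,330:420,::-1],None,fx=7,fy=7,interpolation=2))"
```

```text
t 5.55 pos [ 0.4917 -0.4443 -0.0319] psi -0.166 w 0.0217 F [-1.3  3.2 16.3]
ROW [-0.0446, -0.0023, -0.2322] [0.002, -0.0055, -0.0] |d| 0.236 rows>= 6.0
```

View pics/w5.png

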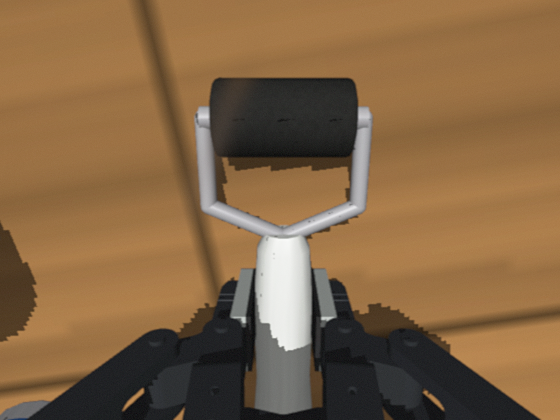

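View pics/s5z.png

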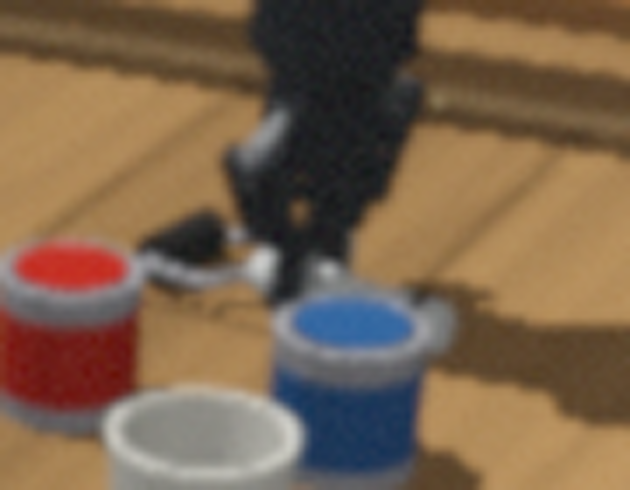

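The 12 N before closing means the tips reached the bench at eef z ≈ -0.034, so the earlier height was right. I'll regrip 6 mm higher and lift.

{"method": "apply_moves", "body": {"plan": [0,0,0,0,0,0,0,0,-0.003,0,0,0,0,0,-0.008,0,0,0,0,0,-0.008,0,0,0], "grip": 0.035}}

```text
clock: 5.93
eef_pos: [0.4895, -0.4432, -0.0276]
tool_rot: [0.997, -0.083, 0.0, -0.0]
ft_force: [-0.0, -0.1, 0.2]
grip_width: 0.035
```

{"method": "apply_moves", "body": {"plan": [0,0,0,0,0,0,0,0,0,0,0,0,0,0,0,0,0,0,0,0,0,0,0,0,0,0,0,0,0,0,0,0,-0.01,0,0,0,0,0,-0.03,0,0,0,0,0,-0.06,0,0,0,0,0,-0.09,0,0,0,0,0,-0.12,0,0,0,0,0,-0.15,0,0,0], "grip": 0.0}}

```text
clock: 6.85
eef_pos: [0.4887, -0.4427, 0.1229]
tool_rot: [0.997, -0.083, -0.001, -0.001]
ft_force: [0.1, 0.2, -2.1]
grip_width: 0.0214
```

```bash
python3 -c "
from h import *
wshot('w6');go([.50,-.1,.15],.5);go([.50,.18,.15],1.389)
"
```

```text
t 6.9 pos [ 0.4917 -0.4454  0.1309] psi -0.166 w 0.0213 F [ 0.9 -0.8  3.3]
ROW [-0.0488, -0.3419, -0.0214] [0.0081, -0.0062, -0.6662] |d| 0.346 rows>= 9.0
t 6.9 pos [ 0.4917 -0.4454  0.1309] psi -0.166 w 0.0213 F [ 0.9 -0.8  3.3]
ROW [-0.0951, -0.618, -0.0233] [0.0108, -0.0023, -1.5552] |d| 0.626 rows>= 16.0
```

View pics/w6.png

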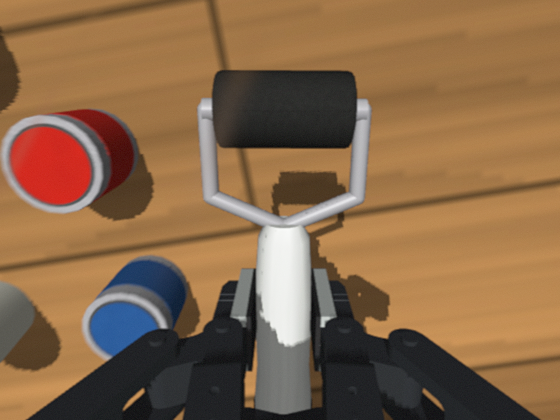

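{"method": "apply_moves", "body": {"plan": [-0.003,-0.012,-0.012,0,0,-0.06,-0.008,-0.04,-0.03,0,0,-0.16,-0.014,-0.075,-0.05,0,0,-0.26,-0.02,-0.112,-0.06,0,0,-0.36,-0.026,-0.15,-0.06,0,0,-0.46,-0.032,-0.188,-0.06,0,0,-0.56,-0.038,-0.226,-0.06,0,0,-0.67,-0.044,-0.264,-0.06,0,0,-0.78,-0.05,-0.302,-0.06,0,0,-0.89,-0.056,-0.34,-0.06,0,0,-1.0,-0.062,-0.378,-0.06,0,0,-1.1,-0.068,-0.41,-0.06,0,0,-1.2]}}

```text
clock: 7.9
eef_pos: [0.4894, -0.0253, 0.1818]
tool_rot: [0.868, 0.497, -0.0, -0.0]
ft_force: [0.2, -0.3, -1.2]
grip_width: 0.0215
```

```bash
python3 -c "
from h import *
go([.54,.14,.19],1.389)"
```

```text
t 7.9 pos [ 0.4894 -0.0253  0.1818] psi 1.04 w 0.0215 F [ 0.2 -0.3 -1.2]
ROW [0.1681, -0.0401, -0.0082] [-0.0009, -0.0001, -0.3493] |d| 0.173 rows>= 5.0
```

{"method": "apply_moves", "body": {"plan": [0.035,-0.008,0,0,0,-0.08,0.07,-0.016,0,0,0,-0.16,0.105,-0.024,0,0,0,-0.24,0.135,-0.03,0,0,0,-0.32,0.155,-0.038,0,0,0,-0.35,0.165,-0.04,0,0,0,-0.35,0.165,-0.04,0,0,0,-0.35,0.165,-0.04,0,0,0,-0.35]}}

```text
clock: 8.57
eef_pos: [0.5398, 0.1341, 0.1815]
tool_rot: [0.77, 0.638, -0.001, 0.0]
ft_force: [-0.0, -0.4, -2.3]
grip_width: 0.0212
```

```bash
python3 -c "
from h import *
wshot('w7');go([.54,.14,.19],1.389)"
```

```text
t 8.62 pos [0.5397 0.1334 0.1817] psi 1.383 w 0.021 F [ 0.1 -0.4 -3.2]
ROW [0.0065, -0.001, -0.0083] [-0.001, 0.0013, -0.0064] |d| 0.011 rows>= 1.0
```

View pics/w7.png

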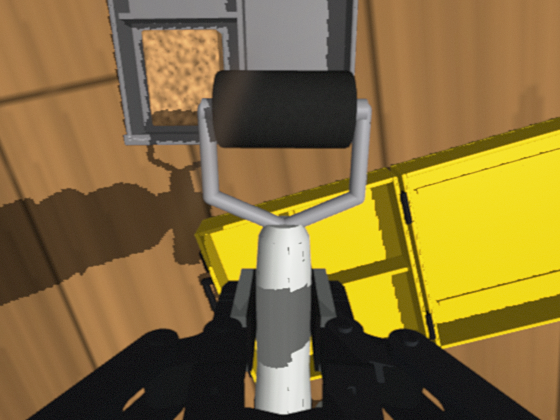

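Partial view of the tray: the (-x,-y) top corner is at (126,139), the left wall runs to (110,0) and the right wall from (357,0) to (352,70). The caddy +y corners are near (199,232) and (395,180).

```bash
python3 - <<'E'
from h import *
np.set_printoptions(precision=4,suppress=True)
T=wtf();c=optics.camera('wrist');P=T@c['tool_from_camera']
a=ray(c,[(126,139),(110,0),(352,70),(357,0),(199,232),(397,179)],.038,P);print(a)
l=a[1]-a[0];print('tray left wall dir',np.arctan2(l[1],l[0])-np.pi/2)
r=a[3]-a[2];print('right',np.arctan2(r[1],r[0])-np.pi/2)
u=l/np.linalg.norm(l);n=np.array([u[1],-u[0]]);print('width',(a[2]-a[0])@n,(a[3]-a[0])@n, 'centre', a[0]+u*.096+n*.094)
k=a[5]-a[4];print('caddy',np.linalg.norm(k),np.arctan2(k[1],k[0]), 'pred corners', (np.array([.5551,.0182])+np.array([[np.cos(.1028),-np.sin(.1028)],[np.sin(.1028),np.cos(.1028)]])@np.array([[-.094,.096],[.094,.096]]).T.reshape(2,2).T[0]))
E
python3 - <<'E'
import cv2
a=cv2.imread('pics/w7.png');cv2.imwrite('pics/w7z.png',cv2.resize(a[0:260,90:430],None,fx=2.2,fy=2.2))
E
```

```text
[[0.417  0.1952]
 [0.4383 0.2965]
 [0.6104 0.2136]
 [0.6204 0.2618]
 [0.4554 0.1021]
 [0.6374 0.118 ]]
tray left wall dir -0.20786717597402404
right -0.20487450716608735
width 0.18543690442871924 0.18528949494439415 centre [0.5287 0.2697]
caddy 0.18269778011781979 0.08716097206707496 pred corners [0.4517 0.104 ]
```

View pics/w7z.png

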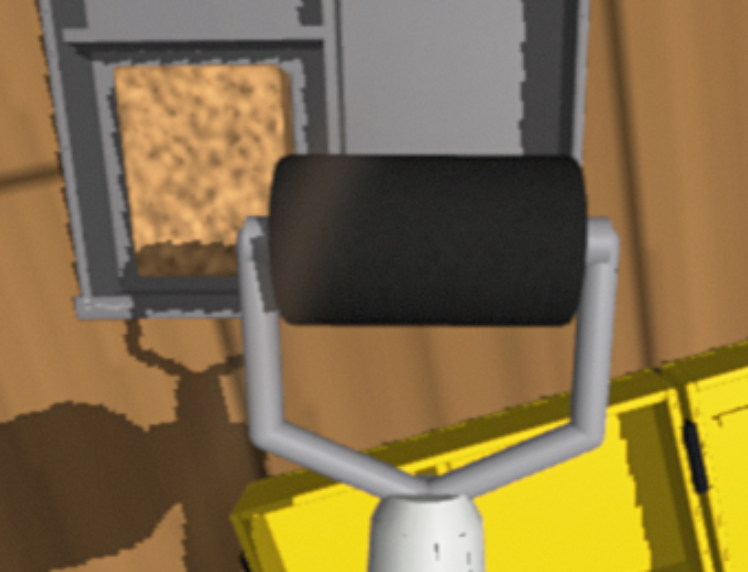

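```bash
python3 - <<'E'
from h import *
np.set_printoptions(precision=4,suppress=True)
c=optics.camera('wrist');Tc=c['tool_from_camera']
r=ray(c,[(284,225),(284,109)],-.0405,Tc);print(r) # fork base x22, roller x63
off=((r[0,0]-.022)+(r[1,0]-.063))/2;print('roller origin in tool x',off)
tc=np.array([.5287,.2707]);th=-.197
X=np.array([np.cos(th),np.sin(th)]);Y=np.array([-X[1],X[0]])
psi=th+np.pi/2
o=tc+.047*X; tcp=o-off*Y; print(tcp,psi)
go([*tcp,.15],psi)
E
```

```text
[[ 0.0317 -0.0001]
 [ 0.0747 -0.0002]]
roller origin in tool x 0.010691470822394748
[0.5727 0.251 ] 1.3737963267948965
t 8.72 pos [0.5399 0.133  0.1821] psi 1.382 w 0.0217 F [-0.2 -0.4 -2.3]
ROW [0.1221, 0.01, 0.032] [-0.0004, 0.0007, 0.0077] |d| 0.127 rows>= 4.0
```

{"method": "apply_moves", "body": {"plan": [0.03,0.0025,0,0,0,0.008,0.06,0.005,0.01,0,0,0.008,0.09,0.0075,0.03,0,0,0.008,0.11,0.009,0.06,0,0,0.008,0.122,0.01,0.09,0,0,0.008,0.122,0.01,0.11,0,0,0.008,0.122,0.01,0.12,0,0,0.008,0.122,0.01,0.12,0,0,0.008,0.122,0.01,0.12,0,0,0.008]}}

```text
clock: 9.47
eef_pos: [0.573, 0.2513, 0.0625]
tool_rot: [0.773, 0.634, -0.0, 0.0]
ft_force: [-1.0, -0.1, -1.5]
grip_width: 0.0215
```

```bash
python3 -c "
from h import *
wshot('w8');go([.5727,.251,-.0235],1.3738);shot('scene','sc8')"
```

```text
t 9.52 pos [0.5739 0.2518 0.0638] psi 1.374 w 0.0212 F [-0.4  0.8 -1.4]
ROW [-0.0012, -0.0012, 0.0873] [0.002, -0.0012, 0.0003] |d| 0.087 rows>= 3.0
```

View pics/w8.png

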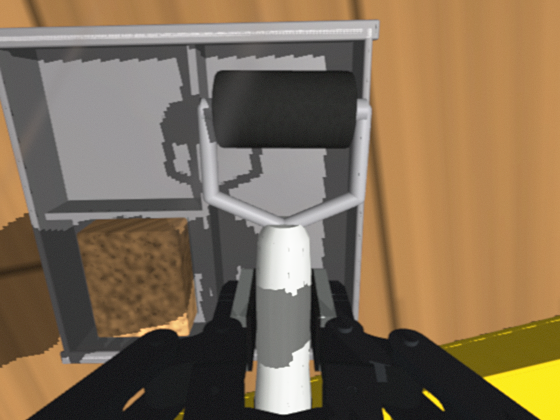

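The tray nearly fills the view: the (+x,+y) corner is at (378,22) and the (-x,-y) corner at (64,361).

```bash
python3 - <<'E'
from h import *
np.set_printoptions(precision=4,suppress=True)
T=wtf();c=optics.camera('wrist');P=T@c['tool_from_camera']
a=ray(c,[(378,21),(64,361),(196,38),(355,342)],.038,P);print(a,(a[0]+a[1])/2)
d=a[0]-a[1];print('yaw',np.arctan2(d[1],d[0])-np.arctan2(.192,.188),np.linalg.norm(d),np.hypot(.192,.188))
f=ray(c,[(206,45),(206,215),(208,275),(365,275)],.030,P);print(f)
E
```

```text
[[0.6409 0.3526]
 [0.4166 0.193 ]
 [0.5527 0.3624]
 [0.6049 0.1699]] [0.5287 0.2728]
yaw -0.17784810011447216 0.27532385614425325 0.2687154628970949
[[0.5553 0.3594]
 [0.5314 0.2701]
 [0.5223 0.2315]
 [0.6184 0.212 ]]
```

{"method": "apply_moves", "body": {"plan": [0,0,0.015,0,0,-0.01,0,0,0.03,0,0,-0.01,0,0,0.045,0,0,-0.01,0,0,0.06,0,0,-0.01,0,0,0.07,0,0,-0.01,0,0,0.076,0,0,-0.01,0,0,0.08,0,0,-0.01,0,0,0.083,0,0,-0.01,0,0,0.085,0,0,-0.01,0,0,0.086,0,0,-0.01,0,0,0.086,0,0,-0.01]}}

```text
clock: 10.53
eef_pos: [0.5731, 0.2527, -0.0235]
tool_rot: [0.769, 0.639, 0.0, 0.0]
ft_force: [1.0, -1.2, -1.7]
grip_width: 0.0215
```

```bash
python3 -c "
from h import *
wshot('w9');go([.5727,.251,-.0235])"
```

```text
t 10.58 pos [ 0.5731  0.2528 -0.0234] psi 1.386 w 0.0211 F [-0.7  0.7 -2.7]
ROW [-0.0018, -0.0001, 0.0001] [0.0006, -0.0005, -0.0] |d| 0.002 rows>= 1.0
```

View pics/w9.png

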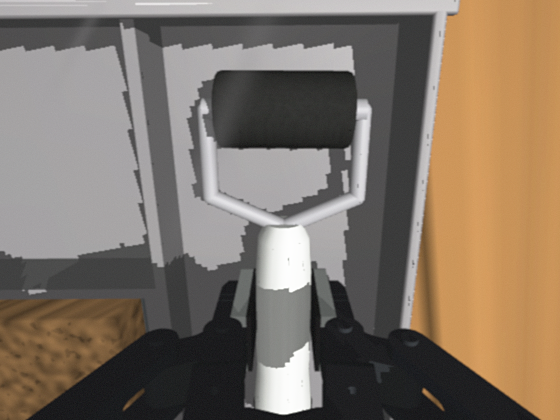

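{"method": "apply_moves", "body": {"plan": [0,0,0.001,0,0,0,0,0,0.002,0,0,0,0,0,0.003,0,0,0,0,0,0.003,0,0,0]}}

```text
clock: 10.92
eef_pos: [0.5734, 0.2528, -0.0241]
tool_rot: [0.769, 0.639, 0.001, 0.0]
ft_force: [-4.2, -2.3, 11.0]
grip_width: 0.0215
```

Contact at 11 N. Release and rise.

{"method": "apply_moves", "body": {"plan": [0,0,-0.002,0,0,0,0,0,-0.002,0,0,0,0,0,-0.002,0,0,0,0,0,-0.002,0,0,0,0,0,-0.01,0,0,0,0,0,-0.03,0,0,0,0,0,-0.065,0,0,0,0,0,-0.1,0,0,0,0,0,-0.14,0,0,0,0,0,-0.18,0,0,0,0,0,-0.18,0,0,0], "grip": 0.042}}

```text
clock: 11.83
eef_pos: [0.5777, 0.2548, 0.1638]
tool_rot: [0.769, 0.639, 0.008, 0.002]
ft_force: [1.1, 0.7, 0.9]
grip_width: 0.0423
```

```bash
python3 -c "
from h import *
wshot('w10');print(sensors.get_obs()['ft_force'])
go([.50,.40,.18],-.04)"
```

```text
[-0.8371576   0.14897824  0.01156679]
t 11.88 pos [0.5764 0.2542 0.1599] psi 1.386 w 0.0419 F [-0.8  0.1  0. ]
ROW [0.1294, -0.1017, -0.0202] [0.0034, -0.0131, 1.4257] |d| 0.166 rows>= 12.0
```

View pics/w10.png

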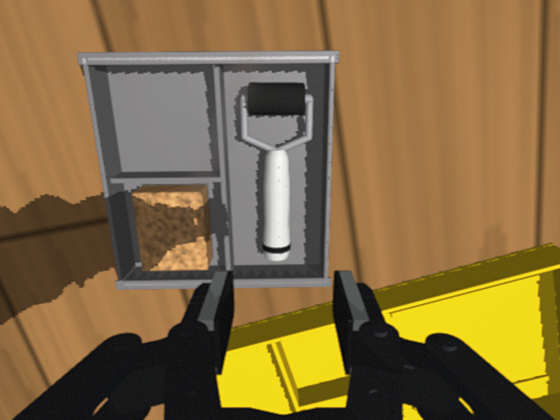

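The roller lies straight in the long bay, with tray corners at (79,54), (338,54), (329,285) and (118,288). Next is the knife.

```bash
python3 - <<'E'
from h import *
np.set_printoptions(precision=4,suppress=True)
T=wtf();c=optics.camera('wrist');P=T@c['tool_from_camera']
a=ray(c,[(118,288),(79,54),(338,54),(329,285)],.038,P);print(a,fitrect(a))
C,th,_=fitrect(a);r=ray(c,[(276,255),(276,150),(276,97)],.017,P);
X=np.array([np.cos(th),np.sin(th)]);Y=np.array([-X[1],X[0]])
print([( (q-C)@X,(q-C)@Y) for q in r])
go([.455,.447,.19],-.04)
E
```

```text
[[0.4167 0.1932]
 [0.4506 0.3829]
 [0.6361 0.3483]
 [0.6017 0.1603]] (array([0.5263, 0.2712]), np.float64(-0.17950730421425395), np.float64(0.000521174275227923))
[(np.float64(0.04675450208699636), np.float64(-0.07556775957827952)), (np.float64(0.04787655621581792), np.float64(0.02199057101319844)), (np.float64(0.04837071398590153), np.float64(0.06495570599184096))]
t 11.93 pos [0.5745 0.2533 0.1564] psi 1.386 w 0.0417 F [-0.2 -0.5 -1.6]
ROW [0.1685, -0.1529, -0.0338] [0.0018, -0.0067, 1.4258] |d| 0.23 rows>= 12.0
```

{"method": "apply_moves", "body": {"plan": [0.015,-0.013,-0.015,0,0,0.12,0.03,-0.026,-0.034,0,0,0.24,0.045,-0.04,-0.034,0,0,0.36,0.06,-0.053,-0.034,0,0,0.48,0.075,-0.066,-0.034,0,0,0.6,0.09,-0.08,-0.034,0,0,0.72,0.105,-0.093,-0.034,0,0,0.84,0.12,-0.107,-0.034,0,0,0.96,0.135,-0.12,-0.034,0,0,1.08,0.15,-0.135,-0.034,0,0,1.2,0.16,-0.145,-0.034,0,0,1.32,0.168,-0.153,-0.034,0,0,1.426]}}

```text
clock: 12.93
eef_pos: [0.5302, 0.2988, 0.1852]
tool_rot: [0.974, 0.219, -0.024, -0.06]
ft_force: [-0.2, 0.1, 0.2]
grip_width: 0.0424
```

{"method": "apply_moves", "body": {"plan": [0,0,0,0,0,0,0,0,0,0,0,0]}}

```text
clock: 13.1
eef_pos: [0.5306, 0.2986, 0.1858]
tool_rot: [0.974, 0.219, -0.023, -0.059]
ft_force: [-0.6, 0.2, -0.0]
grip_width: 0.042
```

```bash
python3 -c "
from h import *
wshot('w11')
go([.50,.40,.18],-.04)"
```

```text
t 13.15 pos [0.5305 0.2994 0.1862] psi 0.446 w 0.0416 F [-0.8  0.3  0.1]
ROW [0.0159, -0.1023, 0.0189] [-0.1191, 0.0486, 0.4837] |d| 0.105 rows>= 5.0
```

View pics/w11.png

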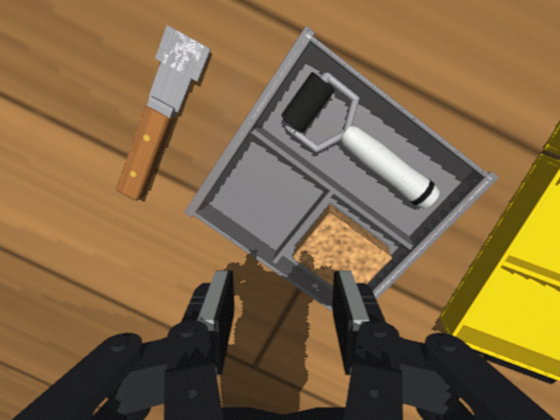

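```bash
python3 -c "
from h import *
print(sensors.get_obs()['joint_pos'].round(3));go([.455,.447,.186],-.04);go([.455,.447,.126],-.04)
T=wtf();c=optics.camera('wrist');P=T@c['tool_from_camera']
print(ray(c,[(130,193),(157,104),(185,40)],[.018,.018,.01],P))"
```

```text
[0.445 0.482 0.314 1.422 0.126 3.141]
t 13.15 pos [0.5305 0.2994 0.1862] psi 0.446 w 0.0416 F [-0.8  0.3  0.1]
ROW [-0.0045, -0.1644, 0.0211] [-0.1191, 0.0486, 0.4837] |d| 0.166 rows>= 5.0
t 13.15 pos [0.5305 0.2994 0.1862] psi 0.446 w 0.0416 F [-0.8  0.3  0.1]
ROW [-0.0034, -0.1568, 0.0806] [-0.1191, 0.0486, 0.4837] |d| 0.176 rows>= 5.0
[[0.43097908 0.44775625]
 [0.52597725 0.44987321]
 [0.58690456 0.44719393]]
```

The last joint is at its limit (j6 = j1 + π − ψ), so I'll use the half-turned grasp, ψ ≈ 3.12.

```bash
python3 -c "
from h import *
go([.50,.36,.18],1.7);go([.515,.449,.15],3.12)"
```

```text
t 13.2 pos [0.5305 0.3    0.1865] psi 0.446 w 0.042 F [0.4 0.3 0.1]
ROW [-0.0015, -0.066, 0.015] [-0.1202, -0.0637, -1.253] |d| 0.068 rows>= 11.0
t 13.2 pos [0.5305 0.3    0.1865] psi 0.446 w 0.042 F [0.4 0.3 0.1]
ROW [0.051, -0.1355, 0.0531] [-0.0638, -0.1629, -2.6701] |d| 0.154 rows>= 22.0
```

{"method": "apply_moves", "body": {"plan": [0,-0.006,0.001,-0.012,-0.006,-0.12,0,-0.012,0.002,-0.024,-0.012,-0.24,0,-0.018,0.004,-0.036,-0.018,-0.36,0,-0.024,0.006,-0.048,-0.024,-0.48,0,-0.03,0.008,-0.06,-0.03,-0.6,0,-0.036,0.01,-0.072,-0.036,-0.72,-0.001,-0.042,0.011,-0.084,-0.042,-0.84,-0.001,-0.048,0.012,-0.096,-0.048,-0.96,-0.001,-0.054,0.013,-0.108,-0.055,-1.08,-0.001,-0.06,0.014,-0.116,-0.06,-1.18,-0.001,-0.066,0.015,-0.12,-0.064,-1.253,-0.001,-0.066,0.015,-0.12,-0.064,-1.253]}}

```text
clock: 14.2
eef_pos: [0.4995, 0.3622, 0.1806]
tool_rot: [0.658, 0.753, 0.001, 0.0]
ft_force: [-0.3, 0.2, 0.8]
grip_width: 0.0416
```

```bash
python3 -c "
from h import *
go([.515,.449,.13],3.12);print(sensors.get_obs()['joint_pos'].round(3))"
```

```text
t 14.2 pos [0.4995 0.3622 0.1806] psi 1.704 w 0.0416 F [-0.3  0.2  0.8]
ROW [0.0839, 0.0269, 0.0507] [0.0011, 0.0001, -1.4157] |d| 0.102 rows>= 12.0
[0.627 0.484 0.311 1.397 0.    2.065]
```

{"method": "apply_moves", "body": {"plan": [0.007,0.002,0.004,0,0,-0.12,0.014,0.004,0.008,0,0,-0.24,0.021,0.007,0.012,0,0,-0.36,0.028,0.009,0.016,0,0,-0.48,0.035,0.011,0.02,0,0,-0.6,0.042,0.013,0.025,0,0,-0.72,0.049,0.016,0.03,0,0,-0.84,0.056,0.018,0.035,0,0,-0.96,0.063,0.02,0.04,0,0,-1.08,0.07,0.022,0.045,0,0,-1.2,0.077,0.025,0.05,0,0,-1.31,0.084,0.027,0.05,0,0,-1.416]}}

```text
clock: 15.2
eef_pos: [0.5164, 0.447, 0.1293]
tool_rot: [0.011, 1.0, -0.001, -0.0]
ft_force: [-0.3, -0.2, -1.4]
grip_width: 0.042
```

{"method": "apply_moves", "body": {"plan": [0,0,0,0,0,0,0,0,0,0,0,0]}}

```text
clock: 15.37
eef_pos: [0.5168, 0.4472, 0.1305]
tool_rot: [0.015, 1.0, -0.0, 0.0]
ft_force: [-0.0, 0.6, -0.7]
grip_width: 0.0418
```

```bash
python3 -c "
from h import *
wshot('w12')
go([.50,.40,.18],-.04)"
```

```text
t 15.42 pos [0.5169 0.4469 0.1309] psi 3.112 w 0.0418 F [-0.5 -0.2 -0.1]
ROW [0.0155, -0.0474, -0.0491] [-0.0018, 0.0002, -3.1307] |d| 0.07 rows>= 26.0
```

View pics/w12.png

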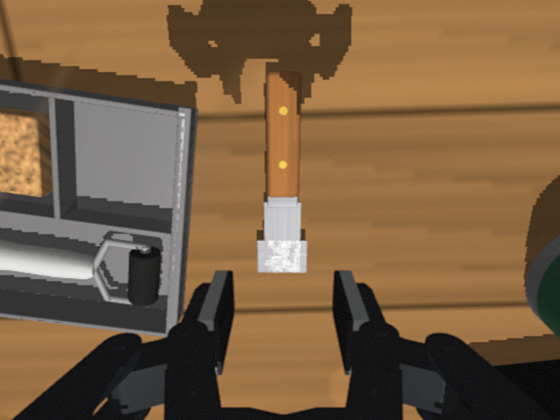

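The knife is straight ahead: handle end at (284,71), junction (283,197), blade tip (282,272).

```bash
python3 - <<'E'
from h import *
np.set_printoptions(precision=4,suppress=True)
T=wtf();c=optics.camera('wrist');P=T@c['tool_from_camera']
r=ray(c,[(284,71),(283,197),(282,272)],[.018,.018,.010],P);print(r)
d=r[2]-r[0];u=d/np.linalg.norm(d);o=(r[0]+.082*u+r[1]-.012*u+r[2]-.0825*u)/3
print(o,np.arctan2(u[1],u[0])); g=o-.018*u; print(g)
go([*g,-.026],3.1416+np.arctan2(u[1],u[0]))
E
```

```text
[[0.4264 0.4505]
 [0.5208 0.4471]
 [0.5922 0.4441]]
[0.509  0.4474] -0.03881446727284525
[0.491  0.4481]
t 15.47 pos [0.5171 0.4467 0.1311] psi 3.113 w 0.0416 F [-0.2 -0.4 -0. ]
ROW [0.0263, 0.0006, 0.1571] [0.0003, 0.0013, 0.0099] |d| 0.159 rows>= 4.0
```

{"method": "apply_moves", "body": {"plan": [0.013,0,0.03,0,0,0.01,0.026,0.0005,0.07,0,0,0.01,0.026,0.0005,0.105,0,0,0.01,0.026,0.0005,0.13,0,0,0.01,0.026,0.0005,0.145,0,0,0.01,0.026,0.0005,0.153,0,0,0.01,0.026,0.0005,0.157,0,0,0.01,0.026,0.0005,0.157,0,0,0.01,0.026,0.0005,0.157,0,0,0.01], "grip": 0.05}}

```text
clock: 16.22
eef_pos: [0.4924, 0.4487, -0.0245]
tool_rot: [0.019, 1.0, 0.001, 0.002]
ft_force: [1.1, -1.0, 0.2]
grip_width: 0.0499
```

{"method": "apply_moves", "body": {"plan": [0,0,0,0,0,0,0,0,0,0,0,0,0,0,0,0,0,0,0,0,0,0,0,0,0,0,0,0,0,0], "grip": 0.0}}

```text
clock: 16.63
eef_pos: [0.4926, 0.4491, -0.0239]
tool_rot: [0.018, 1.0, 0.001, 0.002]
ft_force: [-0.2, -0.8, 5.4]
grip_width: 0.0242
```

```bash
python3 -c "
from h import *
wshot('w13');go([.50,.40,.18])"
```

```text
t 16.68 pos [ 0.4926  0.4491 -0.0239] psi 3.105 w 0.0242 F [-0.6 -0.1  6. ]
ROW [-0.01, -0.0482, -0.204] [0.003, 0.0039, 0.0] |d| 0.21 rows>= 6.0
```

View pics/w13.png

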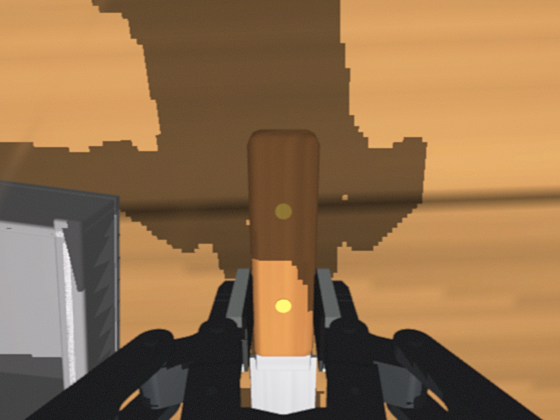

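{"method": "apply_moves", "body": {"plan": [0,0,-0.004,0,0,0,0,0,-0.015,0,0,0,0,0,-0.04,0,0,0,0,0,-0.07,0,0,0,0,0,-0.1,0,0,0,0,0,-0.13,0,0,0,0,0,-0.15,0,0,0,0,0,-0.16,0,0,0,0,0,-0.16,0,0,0]}}

```text
clock: 17.43
eef_pos: [0.4926, 0.4493, 0.1378]
tool_rot: [0.018, 1.0, 0.002, 0.003]
ft_force: [-0.0, 0.0, -1.6]
grip_width: 0.0243
```

```bash
python3 - <<'E'
from h import *
np.set_printoptions(precision=4,suppress=True)
c=wshot('w14');Tc=c['tool_from_camera']
print(ray(c,[(284,131),(283,355)],-.043,Tc))
go([.50,.2,.17],2.5);go([.51,.0,.17],1.668)
E
```

```text
[[ 0.0677  0.0007]
 [-0.0268  0.0004]]
t 17.48 pos [0.4916 0.4485 0.1352] psi 3.105 w 0.024 F [-0.7 -0.8 -2.3]
ROW [-0.0175, -0.2479, -0.0353] [0.003, 0.0022, 0.6053] |d| 0.251 rows>= 7.0
t 17.48 pos [0.4916 0.4485 0.1352] psi 3.105 w 0.024 F [-0.7 -0.8 -2.3]
ROW [-0.0347, -0.4474, -0.0357] [0.0039, 0.0008, 1.4373] |d| 0.45 rows>= 12.0
```

View pics/w14.png

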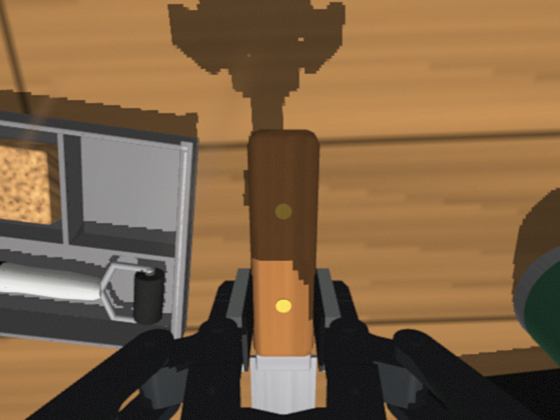

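{"method": "apply_moves", "body": {"plan": [-0.001,-0.012,-0.01,0,0,0.05,-0.002,-0.035,-0.02,0,0,0.15,-0.004,-0.07,-0.035,0,0,0.26,-0.006,-0.108,-0.035,0,0,0.37,-0.008,-0.146,-0.035,0,0,0.48,-0.01,-0.184,-0.035,0,0,0.6,-0.012,-0.222,-0.035,0,0,0.72,-0.014,-0.26,-0.035,0,0,0.84,-0.016,-0.298,-0.035,0,0,0.96,-0.018,-0.336,-0.035,0,0,1.08,-0.02,-0.374,-0.035,0,0,1.2,-0.022,-0.41,-0.035,0,0,1.3]}}

```text
clock: 18.48
eef_pos: [0.4962, 0.0354, 0.1664]
tool_rot: [0.622, 0.783, -0.001, -0.001]
ft_force: [0.1, -0.4, -1.1]
grip_width: 0.0242
```

```bash
python3 -c "
from h import *
go([.505,-.09,.17],1.668)"
```

```text
t 18.48 pos [0.4962 0.0354 0.1664] psi 1.799 w 0.0242 F [ 0.1 -0.4 -1.1]
ROW [-0.1241, -0.0198, -0.0036] [-0.0032, -0.0006, 0.1315] |d| 0.126 rows>= 4.0
```

{"method": "apply_moves", "body": {"plan": [-0.035,-0.005,0,0,0,0.04,-0.07,-0.01,0,0,0,0.08,-0.1,-0.016,0,0,0,0.11,-0.115,-0.019,0,0,0,0.13,-0.124,-0.02,0,0,0,0.13,-0.124,-0.02,0,0,0,0.13,-0.124,-0.02,0,0,0,0.13]}}

```text
clock: 19.07
eef_pos: [0.5068, -0.0873, 0.1674]
tool_rot: [0.669, 0.743, 0.0, -0.001]
ft_force: [-0.1, 0.8, -0.8]
grip_width: 0.0242
```

```bash
python3 -c "
from h import *
wshot('w15');go([.505,-.09,.17],1.668)"
```

```text
t 19.12 pos [ 0.507  -0.0868  0.1678] psi 1.676 w 0.0245 F [ 0.3  0.5 -1.3]
ROW [-0.003, -0.0023, -0.0022] [-0.0006, -0.0016, 0.0084] |d| 0.004 rows>= 1.0
```

View pics/w15.png

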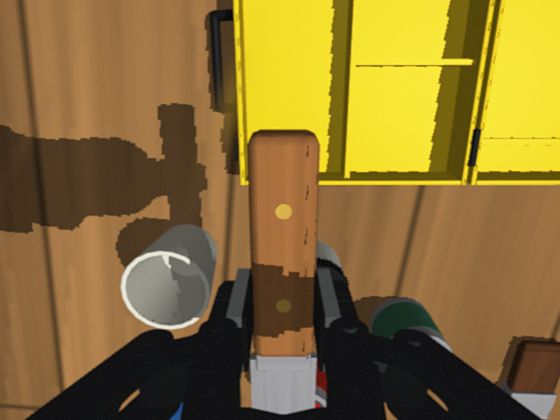

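The caddy's (-x,-y) corner is at (240,184), the (+x,-y) corner at (467,184), and the -x wall goes up to (234,0).

```bash
python3 - <<'E'
from h import *
np.set_printoptions(precision=4,suppress=True)
T=wtf();c=optics.camera('wrist');P=T@c['tool_from_camera']
a=ray(c,[(240,184),(467,184),(234,0)],.038,P);print(a)
d=a[1]-a[0];l=a[2]-a[0];print(np.linalg.norm(d),np.arctan2(d[1],d[0]),np.arctan2(l[1],l[0])-np.pi/2)
th=np.arctan2(d[1],d[0]);X=np.array([np.cos(th),np.sin(th)]);Y=np.array([-X[1],X[0]])
print('C',a[:2].mean(0)+.096*Y)
b=ray(c,[(358,62),(470,62),(346,170)],.030,P);print('ribs',[((q-a[:2].mean(0)-.096*Y)@X,(q-a[:2].mean(0)-.096*Y)@Y) for q in b])
C=a[:2].mean(0)+.096*Y
tcp=C-.048*X+.0143*np.array([np.cos(th+np.pi/2),np.sin(th+np.pi/2)])
print(tcp);go([*tcp,.06],th+np.pi/2)
print('cup rim',ray(c,[(168,289)],.078,P))
E
```

```text
[[ 0.4707 -0.0878]
 [ 0.6594 -0.0679]
 [ 0.4571  0.048 ]]
0.18974225067723735 0.10529551062361214 0.10031200289407205
C [0.555  0.0176]
ribs [(np.float64(-0.0009126660539011747), np.float64(-0.0006620114287545313)), (np.float64(0.08581981824941326), np.float64(-0.0006350708545195485)), (np.float64(-0.0055744247115013515), np.float64(-0.08588274951025358))]
[0.5057 0.0268]
t 19.17 pos [ 0.5072 -0.0865  0.1681] psi 1.677 w 0.0239 F [ 0.4  0.7 -1.5]
ROW [0.1127, 0.0106, 0.1082] [0.0, -0.0013, 0.001] |d| 0.157 rows>= 4.0
cup rim [[ 0.4229 -0.1694]]
```

{"method": "apply_moves", "body": {"plan": [0.025,0.002,0,0,0,0,0.055,0.005,0.01,0,0,0,0.085,0.008,0.03,0,0,0,0.105,0.01,0.06,0,0,0,0.113,0.0105,0.09,0,0,0,0.113,0.0105,0.115,0,0,0,0.113,0.0105,0.135,0,0,0,0.113,0.0105,0.15,0,0,0,0.113,0.0105,0.16,0,0,0,0.113,0.0105,0.165,0,0,0,0.113,0.0105,0.165,0,0,0]}}

```text
clock: 20.08
eef_pos: [0.5057, 0.0265, 0.0031]
tool_rot: [0.669, 0.744, 0.0, -0.0]
ft_force: [0.4, 0.1, -1.1]
grip_width: 0.0243
```

```bash
python3 -c "
from h import *
wshot('w16');go([.5057,.0268,-.02],1.674)"
```

```text
t 20.13 pos [0.5065 0.0263 0.004 ] psi 1.676 w 0.0243 F [-0.4 -0.1 -0.1]
ROW [0.0005, -0.0008, 0.024] [0.0014, -0.0005, 0.0023] |d| 0.024 rows>= 1.0
```

View pics/w16.png

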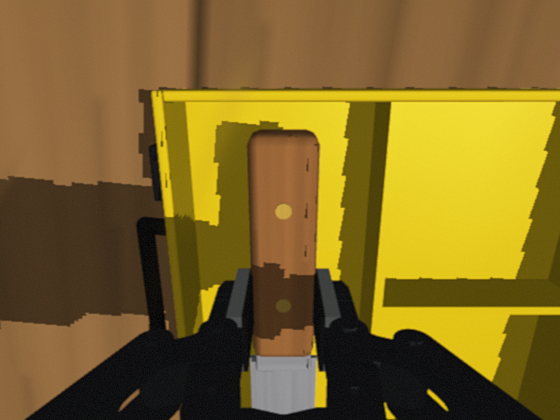

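{"method": "apply_moves", "body": {"plan": [0,0,0.006,0,0,0,0,0,0.011,0,0,0,0,0,0.015,0,0,0,0,0,0.018,0,0,0,0,0,0.02,0,0,0,0,0,0.022,0,0,0,0,0,0.023,0,0,0,0,0,0.023,0,0,0]}}

```text
clock: 20.8
eef_pos: [0.5064, 0.0258, -0.0194]
tool_rot: [0.669, 0.743, 0.001, 0.0]
ft_force: [0.8, 0.3, -0.5]
grip_width: 0.0241
```

```bash
python3 -c "
from h import *
go([.5057,.0268,-.02],1.674)"
```

```text
t 20.8 pos [ 0.5064  0.0258 -0.0194] psi 1.675 w 0.0241 F [ 0.8  0.3 -0.5]
ROW [0.0011, -0.0006, 0.0006] [0.0011, -0.0004, 0.0012] |d| 0.001 rows>= 1.0
```

{"method": "apply_moves", "body": {"plan": [0,0,0.001,0,0,0,0,0,0.002,0,0,0,0,0,0.003,0,0,0,0,0,0.003,0,0,0]}}

```text
clock: 21.13
eef_pos: [0.5068, 0.0258, -0.02]
tool_rot: [0.669, 0.743, 0.001, 0.001]
ft_force: [-5.0, -0.0, 15.1]
grip_width: 0.0241
```

{"method": "apply_moves", "body": {"plan": [0,0,-0.003,0,0,0,0,0,-0.003,0,0,0,0,0,-0.003,0,0,0,0,0,-0.003,0,0,0,0,0,-0.01,0,0,0,0,0,-0.03,0,0,0,0,0,-0.06,0,0,0,0,0,-0.1,0,0,0,0,0,-0.14,0,0,0,0,0,-0.18,0,0,0,0,0,-0.2,0,0,0], "grip": 0.044}}

```text
clock: 22.05
eef_pos: [0.5084, 0.0258, 0.1835]
tool_rot: [0.669, 0.743, 0.003, 0.003]
ft_force: [0.9, 0.2, 0.5]
grip_width: 0.0441
```

```bash
python3 -c "
from h import *
wshot('w17');go([.5,-.1,.22],1.0)"
```

```text
t 22.1 pos [0.5103 0.0259 0.1861] psi 1.675 w 0.0439 F [1.9 0.1 2.5]
ROW [-0.1242, -0.0229, -0.0341] [0.0137, -0.0045, 0.6753] |d| 0.131 rows>= 6.0
```

View pics/w17.png

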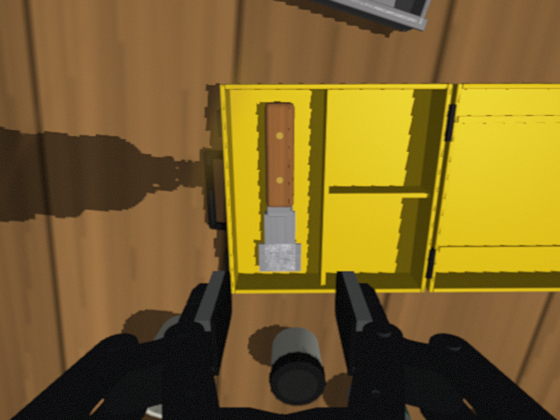

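The knife is centred in the long bay, with handle end at (280,102) and blade tip at (280,270). The tub lid is at (297,376).

```bash
python3 - <<'E'
from h import *
np.set_printoptions(precision=4,suppress=True)
T=wtf();c=optics.camera('wrist');P=T@c['tool_from_camera']
print(T[:3,3],ray(c,[(297,376)],.058,P))
k=ray(c,[(280,102),(280,270)],.02,P)
C=np.array([.555,.0176]);th=.103;X=np.array([np.cos(th),np.sin(th)]);Y=np.array([-X[1],X[0]])
print([((q-C)@X,(q-C)@Y) for q in k])
t=ray(c,[(297,376)],.058,P)[0]
go([*t,.12],1.2);go([*t,-.001],1.2)
E
```

```text
[0.5103 0.0259 0.1861] [[ 0.5463 -0.1674]]
[(np.float64(-0.04407822162224548), np.float64(0.07947031725879561)), (np.float64(-0.04426178590497796), np.float64(-0.08423269984537572))]
t 22.15 pos [0.5096 0.0259 0.1832] psi 1.675 w 0.0442 F [ 0.7 -1.3 -0.8]
ROW [-0.196, 0.0157, 0.0634] [0.0114, -0.0026, 0.4753] |d| 0.207 rows>= 5.0
t 22.15 pos [0.5096 0.0259 0.1832] psi 1.675 w 0.0442 F [ 0.7 -1.3 -0.8]
ROW [-0.196, 0.0143, 0.1844] [0.0114, -0.0026, 0.4753] |d| 0.269 rows>= 7.0
```

{"method": "apply_moves", "body": {"plan": [-0.03,0.002,0,0,0,0.1,-0.065,0.005,0,0,0,0.2,-0.1,0.008,0.01,0,0,0.3,-0.135,0.01,0.03,0,0,0.4,-0.165,0.013,0.06,0,0,0.475,-0.185,0.014,0.08,0,0,0.475,-0.196,0.015,0.09,0,0,0.475,-0.196,0.015,0.09,0,0,0.475,-0.196,0.015,0.09,0,0,0.475], "grip": 0.0854}}

```text
clock: 22.9
eef_pos: [0.5409, -0.1671, 0.087]
tool_rot: [0.825, 0.565, 0.0, -0.001]
ft_force: [-0.0, -0.2, 0.8]
grip_width: 0.0853
```

```bash
python3 -c "
from h import *
wshot('w18');go([.5463,-.17,-.001],1.2)"
```

```text
t 22.95 pos [ 0.5419 -0.1668  0.0883] psi 1.201 w 0.0851 F [1.4 0.1 0.2]
ROW [-0.0016, 0.0052, 0.0893] [0.0009, -0.0016, 0.001] |d| 0.089 rows>= 3.0
```

View pics/w18.png

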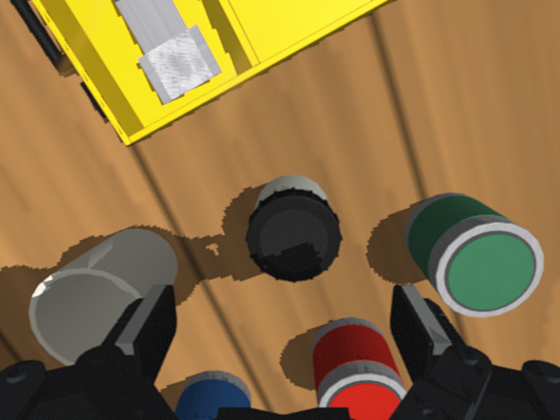

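```bash
python3 - <<'E'
from h import *
np.set_printoptions(precision=4,suppress=True)
T=wtf();c=optics.camera('wrist');P=T@c['tool_from_camera']
t=ray(c,[(294,235),(490,267),(92,316)],[.058,.064,.078],P);print(t)
go([*t[0],-.001],1.2)
E
```

```text
[[ 0.5468 -0.1708]
 [ 0.6482 -0.2295]
 [ 0.4233 -0.1678]]
t 23.0 pos [ 0.5425 -0.1665  0.089 ] psi 1.202 w 0.0855 F [0.2 0.4 0.3]
ROW [-0.0026, 0.0054, 0.09] [0.0025, -0.0016, 0.0018] |d| 0.09 rows>= 3.0
```

{"method": "apply_moves", "body": {"plan": [-0.001,0.003,0.02,0,0,0,-0.002,0.005,0.04,0,0,0,-0.002,0.005,0.06,0,0,0,-0.002,0.005,0.075,0,0,0,-0.002,0.005,0.085,0,0,0,-0.002,0.005,0.09,0,0,0,-0.002,0.005,0.09,0,0,0]}}

```text
clock: 23.58
eef_pos: [0.5458, -0.1703, -0.0022]
tool_rot: [0.825, 0.565, 0.001, 0.0]
ft_force: [-0.1, 0.4, -0.4]
grip_width: 0.0858
```

{"method": "apply_moves", "body": {"plan": [0,0,0,0,0,0,0,0,0,0,0,0,0,0,0,0,0,0,0,0,0,0,0,0,0,0,0,0,0,0,0,0,0,0,0,0], "grip": 0.03}}

```text
clock: 24.08
eef_pos: [0.5473, -0.1716, -0.0003]
tool_rot: [0.825, 0.565, 0.002, 0.001]
ft_force: [0.3, 1.2, 4.9]
grip_width: 0.0543
```

```bash
python3 -c "
from h import *
wshot('w19');go([.5463,-.17,-.001],1.2)"
```

```text
t 24.13 pos [ 5.473e-01 -1.716e-01 -4.000e-04] psi 1.2 w 0.0541 F [-0.   0.5  6.1]
ROW [0.0011, -0.0015, 0.0006] [0.0045, -0.0016, 0.0002] |d| 0.002 rows>= 1.0
```

View pics/w19.png

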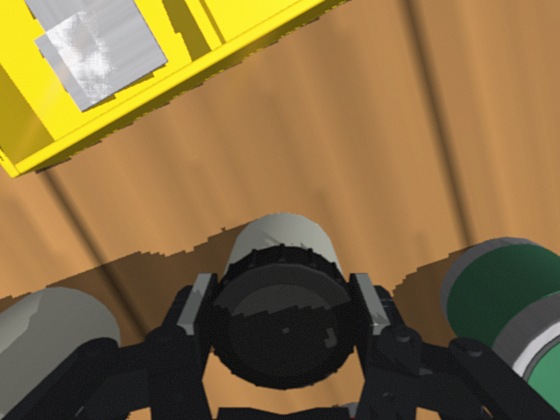

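{"method": "apply_moves", "body": {"plan": [0,0,-0.004,0,0,0,0,0,-0.012,0,0,0,0,0,-0.025,0,0,0,0,0,-0.045,0,0,0,0,0,-0.07,0,0,0,0,0,-0.1,0,0,0,0,0,-0.12,0,0,0,0,0,-0.12,0,0,0]}}

```text
clock: 24.8
eef_pos: [0.5489, -0.1724, 0.1235]
tool_rot: [0.825, 0.565, 0.004, 0.004]
ft_force: [0.6, -0.5, -0.7]
grip_width: 0.0542
```

```bash
python3 - <<'E'
from h import *
np.set_printoptions(precision=4,suppress=True)
c=wshot('w20');Tc=c['tool_from_camera']
print(ray(c,[(285,318)],-.058,Tc))
go([.5939,.0689,.12])
E
```

```text
[[0.002  0.0001]]
t 24.85 pos [ 0.5476 -0.172   0.1209] psi 1.2 w 0.0541 F [ 0.8 -0.7 -2. ]
ROW [0.2413, -0.0442, 0.0009] [0.0072, -0.0014, -0.0] |d| 0.245 rows>= 6.0
```

View pics/w20.png

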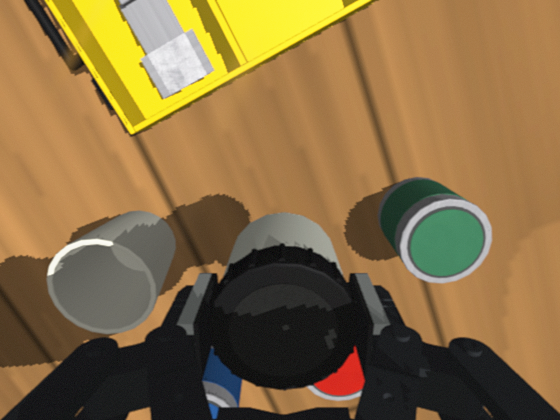

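{"method": "apply_moves", "body": {"plan": [0.012,-0.002,0,0,0,0,0.04,-0.007,0,0,0,0,0.075,-0.014,0,0,0,0,0.113,-0.021,0,0,0,0,0.151,-0.028,0,0,0,0,0.189,-0.035,0,0,0,0,0.22,-0.04,0.01,0,0,0,0.235,-0.043,0.03,0,0,0,0.239,-0.044,0.055,0,0,0,0.239,-0.044,0.075,0,0,0,0.239,-0.044,0.085,0,0,0,0.239,-0.044,0.085,0,0,0]}}

```text
clock: 25.85
eef_pos: [0.587, 0.0677, 0.0283]
tool_rot: [0.825, 0.565, -0.004, -0.002]
ft_force: [-1.2, -0.6, -1.8]
grip_width: 0.0545
```

```bash
python3 - <<'E'
from h import *
wshot('w21')
go([.5939,.0689,.004])
E
```

```text
t 25.9 pos [0.5888 0.0675 0.0305] psi 1.2 w 0.0543 F [ 0.3 -1.  -0.8]
ROW [0.0032, 0.0044, 0.0265] [-0.0041, 0.0016, -0.0] |d| 0.027 rows>= 1.0
```

View pics/w21.png

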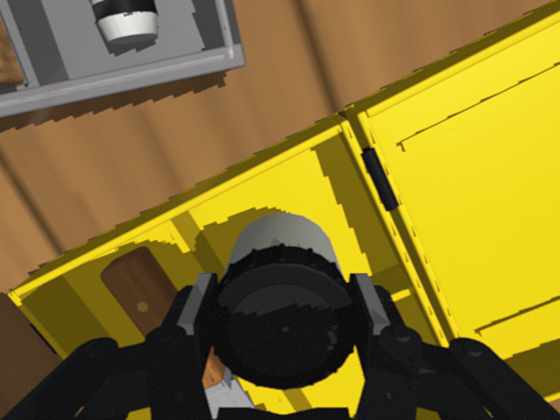

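Adjust by (3, 4) mm and lower.

{"method": "apply_moves", "body": {"plan": [0.002,0.002,0.004,0,0,0,0.002,0.004,0.01,0,0,0,0.002,0.004,0.015,0,0,0,0.002,0.004,0.019,0,0,0,0.002,0.004,0.022,0,0,0,0.002,0.004,0.024,0,0,0,0.002,0.004,0.025,0,0,0,0.002,0.004,0.026,0,0,0,0.002,0.004,0.026,0,0,0]}}

```text
clock: 26.65
eef_pos: [0.5957, 0.0679, 0.0069]
tool_rot: [0.825, 0.565, 0.001, 0.0]
ft_force: [-0.4, -0.6, -2.1]
grip_width: 0.0543
```

```bash
python3 - <<'E'
from h import *
go([.5939,.0689,.004])
E
```

```text
t 26.65 pos [0.5957 0.0679 0.0069] psi 1.2 w 0.0543 F [-0.4 -0.6 -2.1]
ROW [0.0003, -0.0021, 0.0029] [0.001, -0.001, -0.0] |d| 0.004 rows>= 1.0
```

{"method": "apply_moves", "body": {"plan": [0,-0.001,0.001,0,0,0,0,-0.002,0.002,0,0,0,0,-0.002,0.003,0,0,0,0,-0.002,0.004,0,0,0,0,-0.002,0.005,0,0,0,0,-0.002,0.005,0,0,0]}}

```text
clock: 27.15
eef_pos: [0.5938, 0.0687, 0.0036]
tool_rot: [0.825, 0.565, 0.001, 0.0]
ft_force: [-4.3, -0.1, 8.3]
grip_width: 0.0542
```

{"method": "apply_moves", "body": {"plan": [0,0,-0.001,0,0,0,0,0,-0.001,0,0,0,0,0,-0.001,0,0,0,0,0,-0.004,0,0,0,0,0,-0.015,0,0,0,0,0,-0.04,0,0,0,0,0,-0.07,0,0,0,0,0,-0.11,0,0,0,0,0,-0.13,0,0,0,0,0,-0.13,0,0,0], "grip": 0.075}}

```text
clock: 27.98
eef_pos: [0.598, 0.069, 0.1395]
tool_rot: [0.825, 0.565, 0.006, 0.003]
ft_force: [0.9, 1.1, 0.6]
grip_width: 0.075
```

```bash
python3 - <<'E'
from h import *
wshot('w22')
go([.4228,-.314,.14],1.2)
E
```

```text
t 28.03 pos [0.5965 0.0688 0.1366] psi 1.2 w 0.0751 F [ 0.7 -0.5 -0.4]
ROW [-0.4197, -0.0232, -0.0057] [0.0085, -0.0049, 0.0002] |d| 0.42 rows>= 11.0
```

View pics/w22.png

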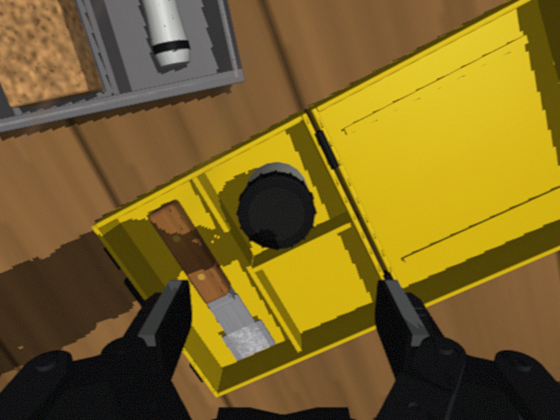

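The tub stands upright in the bay (lid at (277,208)). Next is the blue tin.

{"method": "apply_moves", "body": {"plan": [-0.03,-0.002,0,0,0,0,-0.07,-0.004,0,0,0,0,-0.11,-0.006,0,0,0,0,-0.15,-0.008,0,0,0,0,-0.19,-0.01,0,0,0,0,-0.23,-0.013,0,0,0,0,-0.27,-0.015,0,0,0,0,-0.31,-0.017,0,0,0,0,-0.35,-0.019,0,0,0,0,-0.385,-0.021,0.01,0,0,0,-0.41,-0.023,0.03,0,0,0,-0.42,-0.023,0.05,0,0,0], "grip": 0.0854}}

```text
clock: 29.03
eef_pos: [0.4184, -0.3179, 0.0809]
tool_rot: [0.827, 0.563, 0.0, 0.001]
ft_force: [-0.2, 0.3, -0.2]
grip_width: 0.0854
```

{"method": "apply_moves", "body": {"plan": [0,0,0,0,0,0,0,0,0,0,0,0]}}

```text
clock: 29.2
eef_pos: [0.4185, -0.3136, 0.0799]
tool_rot: [0.826, 0.564, 0.0, -0.002]
ft_force: [0.8, -0.2, -0.4]
grip_width: 0.0854
```

```bash
python3 - <<'E'
from h import *
wshot('w23')
go([.4228,-.314,-.003],1.2)
E
```

```text
t 29.25 pos [ 0.4198 -0.3138  0.0812] psi 1.2 w 0.0852 F [ 0.3 -0.1 -0.7]
ROW [0.0007, 0.0029, 0.0842] [-0.0009, -0.0021, 0.0002] |d| 0.084 rows>= 3.0
```

View pics/w23.png

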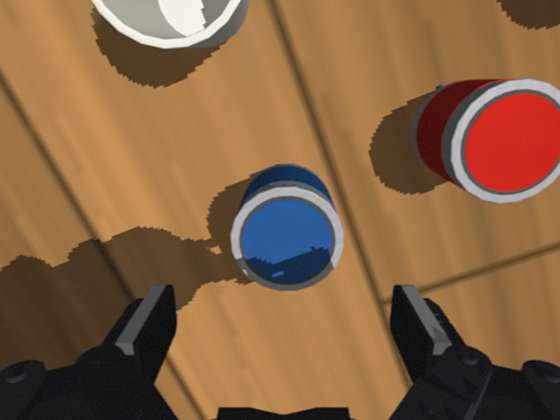

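```bash
python3 - <<'E'
from h import *
np.set_printoptions(precision=4,suppress=True)
T=wtf();c=optics.camera('wrist');P=T@c['tool_from_camera']
t=ray(c,[(287,238),(512,141)],[.064,.064],P);print(t)
go([*t[0],-.003],1.2)
E
```

```text
[[ 0.4221 -0.3129]
 [ 0.5478 -0.3045]]
t 29.3 pos [ 0.4208 -0.3139  0.0821] psi 1.201 w 0.0855 F [0.5 0.7 0.7]
ROW [0.0013, 0.0007, 0.0851] [0.0012, -0.0014, 0.0013] |d| 0.085 rows>= 3.0
```

{"method": "apply_moves", "body": {"plan": [0.001,0.001,0.02,0,0,0,0.001,0.001,0.04,0,0,0,0.001,0.001,0.058,0,0,0,0.001,0.001,0.072,0,0,0,0.001,0.001,0.08,0,0,0,0.001,0.001,0.083,0,0,0,0.001,0.001,0.083,0,0,0]}}

```text
clock: 29.88
eef_pos: [0.4224, -0.3134, -0.0012]
tool_rot: [0.825, 0.565, 0.001, 0.0]
ft_force: [-1.3, 0.8, 0.0]
grip_width: 0.0855
```

{"method": "apply_moves", "body": {"plan": [0,0,0,0,0,0,0,0,0,0,0,0,0,0,0,0,0,0,0,0,0,0,0,0,0,0,0,0,0,0,0,0,0,0,0,0], "grip": 0.03}}

```text
clock: 30.38
eef_pos: [0.4229, -0.3148, 0.0002]
tool_rot: [0.825, 0.565, 0.001, 0.002]
ft_force: [0.5, 0.7, 6.7]
grip_width: 0.0606
```

{"method": "apply_moves", "body": {"plan": [0,0,-0.004,0,0,0,0,0,-0.012,0,0,0,0,0,-0.025,0,0,0,0,0,-0.045,0,0,0,0,0,-0.07,0,0,0,0,0,-0.1,0,0,0,0,0,-0.13,0,0,0,0,0,-0.14,0,0,0,0,0,-0.14,0,0,0]}}

```text
clock: 31.13
eef_pos: [0.4234, -0.3156, 0.1421]
tool_rot: [0.825, 0.565, 0.002, 0.004]
ft_force: [0.7, -0.5, -1.7]
grip_width: 0.0605
```

```bash
python3 - <<'E'
from h import *
wshot('w24')
C=np.array([.555,.0176]);th=.103;X=np.array([np.cos(th),np.sin(th)]);Y=np.array([-X[1],X[0]])
t=C+.044*X-.047*Y;print(t)
go([*t,.14],1.2)
E
```

```text
[ 0.60359925 -0.02462692]
t 31.18 pos [ 0.4222 -0.3146  0.1396] psi 1.2 w 0.0607 F [ 0.3  0.6 -2.3]
ROW [0.336, 0.0641, -0.0001] [0.0039, -0.0002, 0.0001] |d| 0.342 rows>= 9.0
```

View pics/w24.png

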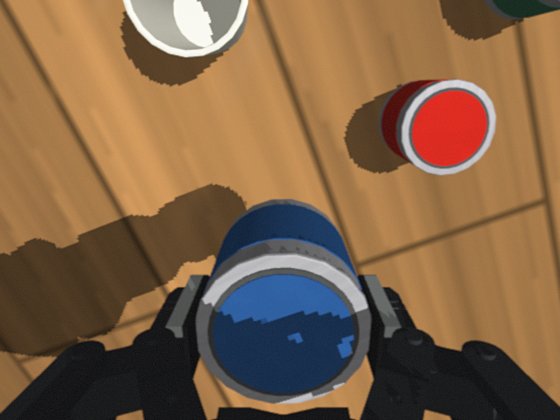

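Blue tin is held upright; carrying it to the caddy's -y square bay.

{"method": "apply_moves", "body": {"plan": [0.012,0.002,0,0,0,0,0.04,0.008,0,0,0,0,0.075,0.014,0,0,0,0,0.112,0.021,0,0,0,0,0.149,0.028,0,0,0,0,0.186,0.035,0,0,0,0,0.223,0.042,0,0,0,0,0.26,0.05,0,0,0,0,0.295,0.056,0,0,0,0,0.32,0.061,0.01,0,0,0,0.333,0.064,0.03,0,0,0,0.335,0.064,0.05,0,0,0]}}

```text
clock: 32.18
eef_pos: [0.6031, -0.0207, 0.0861]
tool_rot: [0.824, 0.567, 0.001, -0.001]
ft_force: [0.9, -0.8, -2.3]
grip_width: 0.0607
```

{"method": "apply_moves", "body": {"plan": [0,0,0.02,0,0,0,0,0,0.035,0,0,0,0,0,0.045,0,0,0,0,0,0.045,0,0,0]}}

```text
clock: 32.52
eef_pos: [0.5986, -0.024, 0.039]
tool_rot: [0.825, 0.565, -0.003, -0.003]
ft_force: [-0.4, -0.2, -1.3]
grip_width: 0.0606
```

```bash
python3 - <<'E'
from h import *
wshot('w25')
go([.6036,-.0246,.005],1.2)
E
```

```text
t 32.57 pos [ 0.6001 -0.0243  0.041 ] psi 1.201 w 0.0603 F [-0.2 -0.2 -0.4]
ROW [0.001, 0.0035, 0.036] [-0.0048, 0.0008, 0.0006] |d| 0.036 rows>= 1.0
```

View pics/w25.png

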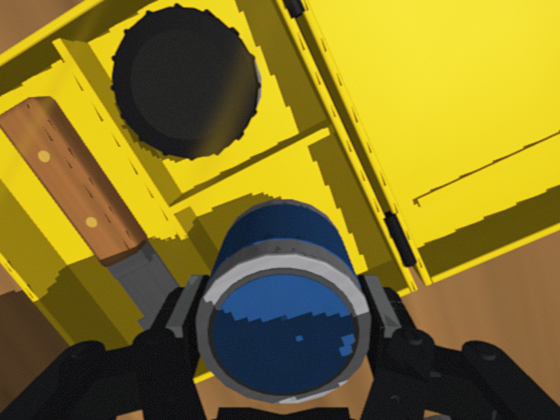

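{"method": "apply_moves", "body": {"plan": [0.001,0.001,0.006,0,0,0,0.001,0.001,0.014,0,0,0,0.001,0.001,0.021,0,0,0,0.001,0.001,0.026,0,0,0,0.001,0.001,0.03,0,0,0,0.001,0.001,0.032,0,0,0,0.001,0.001,0.034,0,0,0,0.001,0.001,0.035,0,0,0,0.001,0.001,0.035,0,0,0]}}

```text
clock: 33.32
eef_pos: [0.6039, -0.0244, 0.0089]
tool_rot: [0.825, 0.565, 0.001, 0.0]
ft_force: [0.3, -0.5, -3.1]
grip_width: 0.0603
```

```bash
python3 - <<'E'
from h import *
go([.6036,-.0246,.004],1.2)
E
```

```text
t 33.32 pos [ 0.6039 -0.0244  0.0089] psi 1.2 w 0.0603 F [ 0.3 -0.5 -3.1]
ROW [-0.0004, -0.0002, 0.0049] [0.0011, -0.001, 0.0002] |d| 0.005 rows>= 1.0
```

{"method": "apply_moves", "body": {"plan": [0,0,0.001,0,0,0,0,0,0.002,0,0,0,0,0,0.003,0,0,0,0,0,0.004,0,0,0,0,0,0.005,0,0,0,0,0,0.006,0,0,0,0,0,0.0065,0,0,0,0,0,0.0065,0,0,0]}}

```text
clock: 33.98
eef_pos: [0.604, -0.0243, 0.0042]
tool_rot: [0.825, 0.565, 0.001, 0.0]
ft_force: [-4.3, -0.3, 7.8]
grip_width: 0.0604
```

Contact made. Release and rise.

{"method": "apply_moves", "body": {"plan": [0,0,-0.001,0,0,0,0,0,-0.001,0,0,0,0,0,-0.001,0,0,0,0,0,-0.004,0,0,0,0,0,-0.015,0,0,0,0,0,-0.04,0,0,0,0,0,-0.07,0,0,0,0,0,-0.11,0,0,0,0,0,-0.13,0,0,0,0,0,-0.13,0,0,0], "grip": 0.075}}

```text
clock: 34.82
eef_pos: [0.6081, -0.0246, 0.1401]
tool_rot: [0.825, 0.565, 0.006, 0.004]
ft_force: [0.8, 0.5, 1.0]
grip_width: 0.075
```

```bash
python3 - <<'E'
from h import *
wshot('w26')
go([.6482,-.2295,.085],1.2)
E
```

```text
t 34.87 pos [ 0.6065 -0.0245  0.137 ] psi 1.2 w 0.075 F [ 0.5  0.3 -0.4]
ROW [-0.1762, 0.1126, 0.0524] [0.009, -0.0037, 0.0003] |d| 0.216 rows>= 6.0
```

View pics/w26.png

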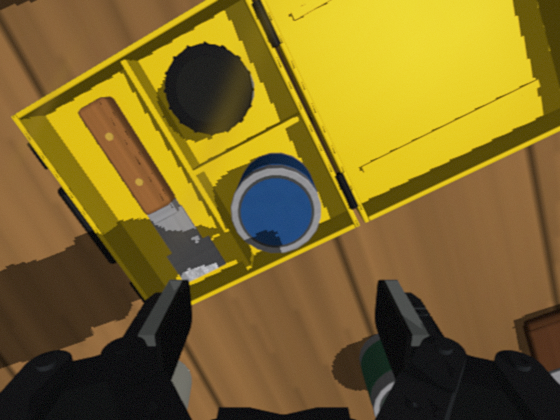

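Blue and tub both stand in their bays. Now the green tin.

{"method": "apply_moves", "body": {"plan": [-0.02,0.013,0,0,0,0,-0.05,0.032,0,0,0,0,-0.08,0.051,0,0,0,0,-0.11,0.07,0,0,0,0,-0.14,0.09,0.01,0,0,0,-0.16,0.104,0.03,0,0,0,-0.172,0.111,0.045,0,0,0,-0.176,0.113,0.052,0,0,0,-0.176,0.113,0.052,0,0,0,-0.176,0.113,0.052,0,0,0], "grip": 0.0854}}

```text
clock: 35.7
eef_pos: [0.6445, -0.2278, 0.0793]
tool_rot: [0.825, 0.565, 0.0, -0.001]
ft_force: [0.3, 1.4, 0.6]
grip_width: 0.0855
```

```bash
python3 - <<'E'
from h import *
wshot('w27')
go([.6482,-.2295,-.001],1.2)
E
```

```text
t 35.75 pos [ 0.6454 -0.2276  0.0806] psi 1.202 w 0.0858 F [-0.5  0.5 -0.1]
ROW [-0.0009, 0.0033, 0.0816] [0.0003, -0.0016, 0.002] |d| 0.082 rows>= 2.0
```

View pics/w27.png

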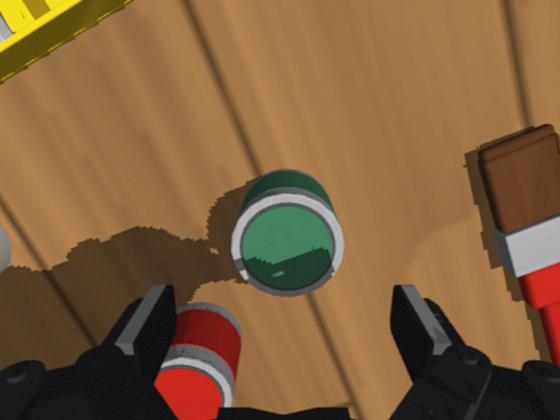

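```bash
python3 - <<'E'
from h import *
np.set_printoptions(precision=4,suppress=True)
T=wtf();c=optics.camera('wrist');P=T@c['tool_from_camera']
t=ray(c,[(288,244)],[.064],P);print(t)
go([*t[0],-.001],1.2)
E
```

```text
[[ 0.6469 -0.2301]]
t 35.8 pos [ 0.6459 -0.2276  0.0815] psi 1.202 w 0.0856 F [0.2 0.7 0.3]
ROW [-0.002, 0.0016, 0.0825] [0.0019, -0.0014, 0.0025] |d| 0.083 rows>= 2.0
```

{"method": "apply_moves", "body": {"plan": [-0.002,0.001,0.02,0,0,0,-0.002,0.002,0.04,0,0,0,-0.002,0.002,0.058,0,0,0,-0.002,0.002,0.072,0,0,0,-0.002,0.002,0.079,0,0,0,-0.002,0.002,0.082,0,0,0,-0.002,0.002,0.082,0,0,0]}}

```text
clock: 36.38
eef_pos: [0.647, -0.2309, -0.0011]
tool_rot: [0.825, 0.565, 0.001, 0.0]
ft_force: [-0.0, -0.3, 0.5]
grip_width: 0.0854
```

{"method": "apply_moves", "body": {"plan": [0,0,0,0,0,0,0,0,0,0,0,0,0,0,0,0,0,0,0,0,0,0,0,0,0,0,0,0,0,0,0,0,0,0,0,0], "grip": 0.03}}

```text
clock: 36.88
eef_pos: [0.648, -0.2322, 0.0005]
tool_rot: [0.825, 0.565, 0.002, 0.001]
ft_force: [0.4, 0.8, 5.8]
grip_width: 0.0605
```

{"method": "apply_moves", "body": {"plan": [0,0,-0.004,0,0,0,0,0,-0.012,0,0,0,0,0,-0.025,0,0,0,0,0,-0.045,0,0,0,0,0,-0.07,0,0,0,0,0,-0.1,0,0,0,0,0,-0.13,0,0,0,0,0,-0.14,0,0,0,0,0,-0.14,0,0,0]}}

```text
clock: 37.63
eef_pos: [0.6487, -0.2329, 0.1424]
tool_rot: [0.825, 0.565, 0.003, 0.003]
ft_force: [0.1, -0.3, -3.2]
grip_width: 0.0606
```

```bash
python3 - <<'E'
from h import *
wshot('w28')
C=np.array([.5263,.2712]);th=-.1795;X=np.array([np.cos(th),np.sin(th)]);Y=np.array([-X[1],X[0]])
t=C-.044*X+.047*Y;print(t)
go([*t,.14],1.2); go([.56,0,.14],1.2)
E
```

```text
[0.49139821 0.32530051]
t 37.68 pos [ 0.6472 -0.2323  0.1394] psi 1.2 w 0.0605 F [ 0.4  0.1 -3.8]
ROW [0.4633, -0.3473, -0.0014] [0.0038, -0.0011, 0.0001] |d| 0.579 rows>= 14.0
t 37.68 pos [ 0.6472 -0.2323  0.1394] psi 1.2 w 0.0605 F [ 0.4  0.1 -3.8]
ROW [0.1849, -0.1655, -0.001] [0.0038, -0.0011, 0.0001] |d| 0.248 rows>= 6.0
```

View pics/w28.png

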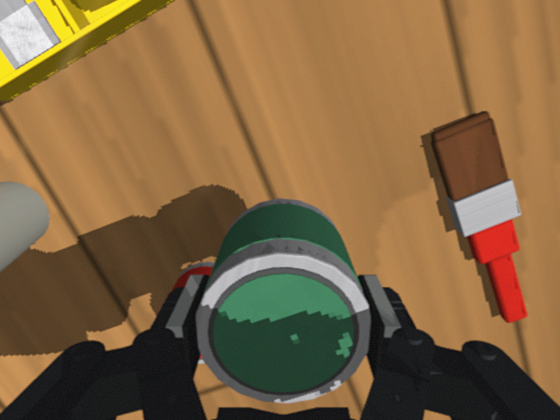

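{"method": "apply_moves", "body": {"plan": [0.01,-0.007,0,0,0,0,0.032,-0.024,0,0,0,0,0.06,-0.045,0,0,0,0,0.09,-0.067,0,0,0,0,0.12,-0.09,0,0,0,0,0.15,-0.112,0,0,0,0,0.18,-0.135,0,0,0,0,0.21,-0.157,0,0,0,0,0.24,-0.18,0,0,0,0,0.27,-0.202,0,0,0,0,0.3,-0.225,0,0,0,0,0.33,-0.247,0,0,0,0]}}

```text
clock: 38.68
eef_pos: [0.5328, 0.166, 0.1353]
tool_rot: [0.825, 0.565, -0.002, -0.001]
ft_force: [1.0, 0.1, -3.1]
grip_width: 0.0605
```

{"method": "apply_moves", "body": {"plan": [0.03,-0.023,0,0,0,0,0.06,-0.045,0,0,0,0,0.09,-0.068,0,0,0,0,0.115,-0.087,0,0,0,0,0.13,-0.098,0.01,0,0,0,0.133,-0.1,0.03,0,0,0,0.133,-0.1,0.055,0,0,0,0.133,-0.1,0.075,0,0,0,0.133,-0.1,0.085,0,0,0,0.133,-0.1,0.085,0,0,0]}}

```text
clock: 39.52
eef_pos: [0.4869, 0.3228, 0.0481]
tool_rot: [0.825, 0.565, -0.005, 0.0]
ft_force: [-0.5, 0.3, -3.3]
grip_width: 0.0606
```

```bash
python3 - <<'E'
from h import *
wshot('w29')
go([.4914,.3253,.009],1.2)
E
```

```text
t 39.57 pos [0.4886 0.3237 0.0505] psi 1.2 w 0.0606 F [ 0.   0.8 -2.9]
ROW [0.0027, 0.0021, 0.0415] [-0.0027, 0.0044, 0.0001] |d| 0.042 rows>= 1.0
```

View pics/w29.png

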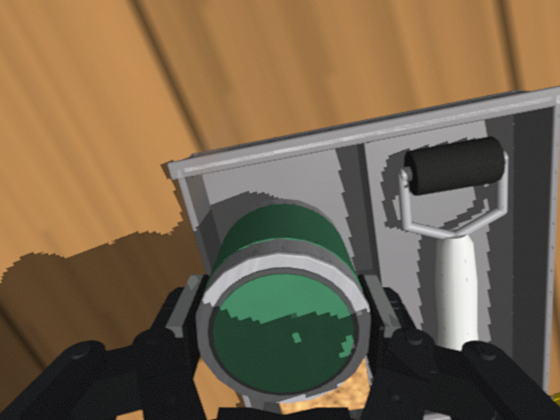

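{"method": "apply_moves", "body": {"plan": [0.001,0,0.006,0,0,0,0.001,0.001,0.014,0,0,0,0.001,0.001,0.022,0,0,0,0.001,0.001,0.029,0,0,0,0.001,0.001,0.034,0,0,0,0.001,0.001,0.038,0,0,0,0.001,0.001,0.041,0,0,0,0.001,0.001,0.043,0,0,0,0.001,0.001,0.043,0,0,0,0.001,0.001,0.043,0,0,0]}}

```text
clock: 40.4
eef_pos: [0.4923, 0.326, 0.0106]
tool_rot: [0.825, 0.565, 0.001, 0.0]
ft_force: [0.2, 0.7, -3.3]
grip_width: 0.0604
```

```bash
python3 - <<'E'
from h import *
c=wshot('w30');print(ray(c,[(170,172)],.038,c['pose']))
go([.4914,.3253,.0045],1.2)
E
```

```text
[[0.46736571 0.38853145]]
t 40.45 pos [0.4924 0.3261 0.0108] psi 1.2 w 0.0606 F [-0.3 -0.4 -3.1]
ROW [-0.0011, -0.0006, 0.0063] [0.0014, -0.0015, 0.0003] |d| 0.006 rows>= 1.0
```

View pics/w30.png

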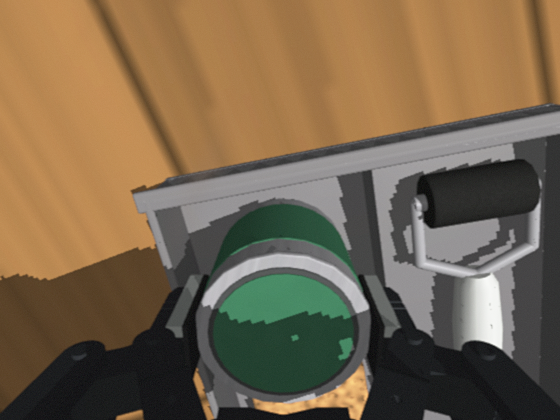

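Centred. Set down.

{"method": "apply_moves", "body": {"plan": [0,0,0.002,0,0,0,0,0,0.003,0,0,0,0,0,0.004,0,0,0,0,0,0.005,0,0,0,0,0,0.006,0,0,0,0,0,0.007,0,0,0,0,0,0.008,0,0,0,0,0,0.008,0,0,0]}}

```text
clock: 41.12
eef_pos: [0.4922, 0.326, 0.0045]
tool_rot: [0.825, 0.565, 0.001, 0.0]
ft_force: [-3.8, -2.4, 8.3]
grip_width: 0.0607
```

{"method": "apply_moves", "body": {"plan": [0,0,-0.001,0,0,0,0,0,-0.001,0,0,0,0,0,-0.001,0,0,0,0,0,-0.004,0,0,0,0,0,-0.015,0,0,0,0,0,-0.04,0,0,0,0,0,-0.07,0,0,0,0,0,-0.11,0,0,0,0,0,-0.14,0,0,0,0,0,-0.16,0,0,0,0,0,-0.16,0,0,0], "grip": 0.075}}

```text
clock: 42.03
eef_pos: [0.495, 0.3279, 0.1696]
tool_rot: [0.825, 0.565, 0.007, 0.0]
ft_force: [0.5, 0.5, 0.6]
grip_width: 0.0747
```

{"method": "apply_moves", "body": {"plan": [-0.03,0,-0.02,0,0,0,-0.06,0,-0.03,0,0,0,-0.09,0,-0.03,0,0,0,-0.1,0,-0.03,0,0,0,-0.1,0,-0.03,0,0,0,-0.1,0,-0.03,0,0,0,-0.1,0,-0.03,0,0,0]}}

```text
clock: 42.62
eef_pos: [0.4561, 0.2334, 0.1922]
tool_rot: [0.825, 0.565, 0.001, -0.0]
ft_force: [0.2, 0.7, -0.1]
grip_width: 0.075
```

```bash
python3 - <<'E'
from h import *
wshot('w31'); shot('scene','sc31'); shot('side','s31')
go([.4914,.3253,.0045],1.2)
a=cv2.imread('pics/sc31.png');cv2.imwrite('pics/sc31z.png',cv2.resize(a[100:320,70:470],None,fx=2,fy=2))
a=cv2.imread('pics/s31.png');cv2.imwrite('pics/s31z.png',cv2.resize(a[120:330,140:420],None,fx=2.5,fy=2.5))
E
```

```text
t 42.77 pos [0.456  0.2335 0.1919] psi 1.201 w 0.0751 F [-0.1 -0.8 -0.3]
ROW [0.0983, -0.0002, 0.1875] [0.0007, -0.0007, 0.0013] |d| 0.212 rows>= 6.0
```

View pics/w31.png

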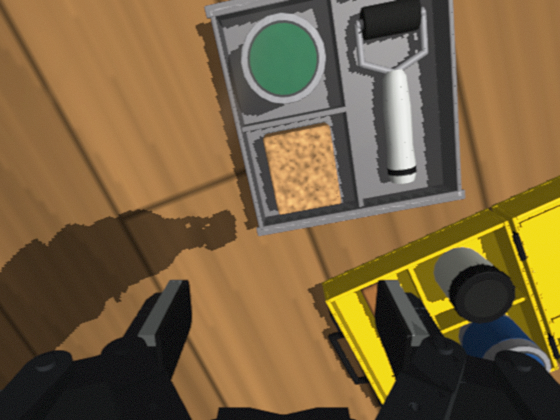

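View pics/sc31z.png

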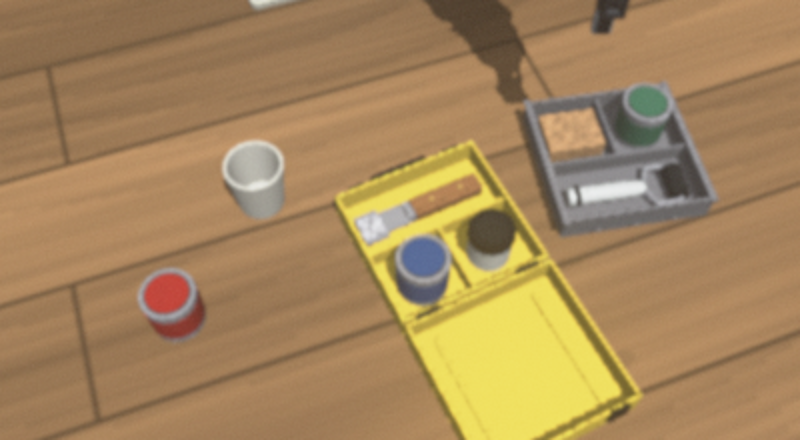

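View pics/s31z.png

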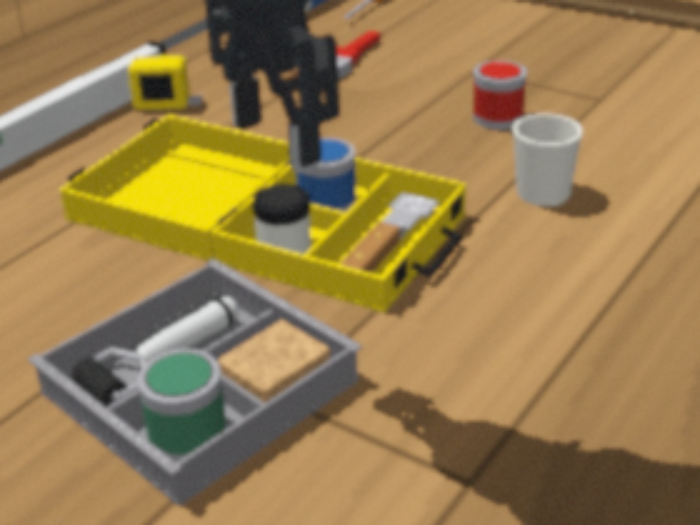

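Everything is in its bay, and the red tin (154,247) and cup (197,182) are unmoved. One numeric check, then I'll hand in.

```bash
python3 - <<'E'
from h import *
np.set_printoptions(precision=4,suppress=True)
c=optics.camera('scene')
p=ray(c,[(282,227.5),(315.5,214),(393,151.5),(154,247),(197,182)],[.068,.062,.068,.064,.078])
def loc(q,C,th):
    X=np.array([np.cos(th),np.sin(th)]);return ((q-C)@X).round(3),((q-C)@np.array([-X[1],X[0]])).round(3)
print('blue',loc(p[0],[.555,.0176],.103),'tub',loc(p[1],[.555,.0176],.103),'green',loc(p[2],[.5263,.2712],-.1795),'red,cup',p[3:])
bot.job_done()
E
```

```text
blue (np.float64(0.042), np.float64(-0.043)) tub (np.float64(0.041), np.float64(0.045)) green (np.float64(-0.042), np.float64(0.046)) red,cup [[ 0.5469 -0.3026]
 [ 0.4204 -0.1687]]
the job is handed in; nothing more can be done
```

Both kits are made up and the job is handed in, at about 43 s of the 128 s allowed. No verdict is reported, so the results below come from my own camera checks.

| Item | Where it is | Position in that frame, x / y (mm) |
|---|---|---|
| Knife | flat in the caddy's long bay | about -44 / -2 |
| Tub | upright in the caddy's +y square bay | 41 / 45 |
| Blue tin | upright in the caddy's -y square bay | 42 / -43 |
| Roller | flat in the tray's long bay | about 47 / 1 |
| Green tin | upright in the tray's empty square bay | -42 / 46 |

- **Setting down:** every item was lowered until the wrist force showed light contact, then released. The highest force I saw was about 16 N.
- **Left in place:** the red tin and the cup read within about 3 mm of where they started.

Some checks failed or disagreed along the way:
- **Tool frame:** the finger tips sit about 31 to 44 mm behind the reported tool position, depending on the opening. The first grasp of the roller closed above its handle, and a later try touched the bench with the tips. I worked out the offset from all three cameras and that touch, and used it from then on.
- **Gripper width:** it reads about 2 mm under the stated sizes.
- **Wrist limit:** the last joint reached its limit on the way to the knife, so I took the knife with the hand turned half round.
- **Camera agreement:** the scene and wrist cameras differed by up to about 6 mm on the first looks, and by less in the close-up views used for grasping and placing.

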